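# Check-weigh a fresh casting on the hook scale

### The job

Hang the green casting by its bail on the hook of the spring scale, easing it down until the hook carries its whole weight, so that the hook does not jump when you let go, and leave it hanging free and untouched until it has been still for a good second. Then take hold of its orange grip again, ease it up so that the hook follows gently to the top of its travel, unhook it without tugging the scale, and set it down gently, upright, inside the yellow tray. Do not yank the hook or pull it to the bottom of its travel, and leave the other things on the bench alone.

Things in the scene. Friction and masses are not known exactly. Their poses are not given: they have to be found in the camera images.
- casting: Green cylinder 60 mm across, 62 mm high, mass unknown, 0.2 to 0.68 kg. On top a steel bail, a loop of 6 mm bar in the casting's y-z plane (it opens along x): opening 34 mm wide, from 62 mm up to 95 mm at the sides, 107 mm at the peaked middle. On the peak an orange grip block. Origin under its centre, z up.
- casting_grip (a point): Where to grasp the orange grip block, 133 mm above the casting's underside, axes as the casting. The block is 14 mm in x, 22 mm in y and reaches from 112 to 149 mm above the underside; the bail's shoulders beside it reach up to 104 mm.
- casting_eye (a point): Underside of the bail's peak, the point that hangs on the hook, 107 mm above the underside; axes as the casting.
- hook_seat (a point): Lowest point of the hook, on top of its 8 mm round bar, where the bail rests; moves with the hook, 235 mm above the bench when unloaded. Its x axis is level, along the hook arm from tip to column, z up. The tip ends 29 mm from the seat along -x and rises 16 mm above it; along +x the arm rises 8 mm up to the blue carriage, which begins 115 mm from the seat.
- carriage (a joint): How far the hook is pulled down, m: 0 unloaded (top stop) to 0.095 (bottom stop). The spring yields 11 mm per newton (90 N/m), lightly damped: the casting sinks it about 20 to 72 mm depending on its mass; a small disturbance dies away in about 3 s. Delicate: guide the hook at under 80 mm/s, and let go only with the load balanced to about 0.4 N (4 mm).
- tray_floor (a point): Centre of the inner floor of the yellow tray, fixed, 4 mm above the bench; tray 130 x 130 mm outside, walls 4 mm thick and 18 mm high.
- stand: The spring scale's fixed stand: grey base plate 14 mm thick that reaches under the hook, aluminium column with blue cap, 300 mm high; origin under the column. Its -x axis is the direction in which the hook arm points; the hook's seat is 125 mm from the column.
- tray: The yellow tray; origin under its centre.
- grey_casting: Bystander: grey cast disc, 60 mm across, 49 mm high, without bail; origin under its centre.
- jar_a: Bystander: glass jar with yellow cap, 76 mm across, 130 mm high; origin under its centre.
- jar_b: Bystander: green glass jar with yellow cap, 76 mm across, 130 mm high; origin under its centre.
- cup: Bystander: white mixing cup, 70 mm across, 90 mm high; origin under its centre.
- mould_slab: Bystander: white mould board standing on edge, 100 x 28 mm, 90 mm high; origin under its centre.
- screwdriver: Bystander: red screwdriver lying on the bench, 170 mm long; origin under its middle.
Mind the look-alikes: they are no part of the job. What is shaped like the casting but black or pink is not meant.

How it is judged:
By the outcome, as a careful person would: the job done as asked, in the order asked, and still so for the second after the job is handed in, with the robot touching nothing.
It also fails if it takes over 72 s, if anything falls off the work surface, if the arm or the gripper's body presses on something with over 40 N, if the wrist force passes 120 N, or if a joint passes its speed limit or range.

### The arm

A 6-joint arm with a two-finger parallel gripper is mounted at the origin on the work surface. World frame = base frame: x ahead of the robot, y to its left, z up, the work surface at z = 0. Lengths are in m, angles in rad, forces in N, time in s.
With the tool pointing down it reaches from about 0.375 to 0.975 m from the base axis. Payload 3.8 kg.
Tool frame: the origin (TCP) lies at the very end of the fingers, on their centre line; the grasp point (between the pads) lies 19 mm behind it (bot.grip_depth is the distance from the TCP to the grasp point, in m); z points along the fingers, y is the direction in which the jaws open and shut (so a half turn about z gives the same grasp; the last joint's range is limited). The gripper opens to 85 mm and grips with 20 to 120 N. Pads are 22 mm wide; open, the fingers measure 114 mm over their backs; the gripper's body (76 mm by 85 mm) begins 54 mm behind the grasp point. The pads swing forward as they close: fully open they stand 13 mm farther back than shut.
Start: joints at [-1.269, 0.264, 1.604, -0, 1.274, -0.037], TCP at [0.224, -0.637, 0.231] pointing down, gripper open.
Joint ranges: [-2.63, 2.63], [-0.94, 2.18], [0.31, 2.57], [-1.31, 4.45], [0, 2.66], [-2.55, 2.55]. Speed limits (rad/s): [2.57, 2.57, 3.14, 3.14, 3.14, 3.14].

### API

Orientations are given as a rotation vector (axis times angle).
In Python, from workcell import bot, cams, job gives the robot as it stands.
- The arm moves only by the tool apply_moves, never from a script. Its argument "targets" is a list of rows, each an object of numbers: "dx", "dy", "dz": the shift along the tool's x, y, z in units of 30 mm (1.0 is 30 mm); "wx", "wy", "wz": the turn, a rotation vector about the tool's x, y, z in units of 6 degrees (1.0 is 6 degrees); "jaw": the opening, from 0 (shut) to 1 (fully open). In form: [{"dx": .., "dy": .., "dz": .., "wx": .., "wy": .., "wz": .., "jaw": ..}, ...]. A call has 1 to 5 rows; each row shifts and turns the commanded pose from where the row before left it, along the tool's axes as they then stand; what a row does not reach is not made up. A row lasts 1/10 s, in which the tool goes at most 50 mm and 8.59 degrees, less where a joint would pass 70% of its speed; a pose out of reach is approached as far as the arm can. A call is refused whole if a number of a shift passes 1 or a number of a turn 1, either way. A call with a gripper value outside its range is refused whole. The fingers move at their own pace and stop on an object; "newtons" is the grip in N (left out, the last holds). Time passes only in rows, so rows that do not move let the fingers close. It gives the time, the measured TCP pose, the force and the opening at its end, in the units of the state.
- bot.read_state(): the state, without advancing time (a new reading comes with each control period).
- cams.read_camera(name): name is "side" or "top" or "wrist"; returns a dict with "color" (420x560x3 uint8, red, green, blue), "range_z" (420x560 float32, m along the optical axis (not along the pixel's ray), 0 where there is no reading), "fx", "fy", "cx", "cy" (pixels), "eye" and "rotation" of the camera in the world; the wrist camera has in their place "T_tool_cam" (4x4, takes a point from camera to tool coordinates, whose origin is the TCP and whose axes are the flange's). Camera axes: x right, y down, z forward; pixel columns grow to the right and rows downward; lengths in m; the calibration is good to about 2 mm. A picture is of the moment at which its call begins: read the wrist's pose just before it.
- job.finish_job(): hands the job in, once; it reports no verdict.
The state is a dict: "time": time; "q": joint angles; "joint_vel": joint speeds; "joint_torque": joint torques, N m; "tool_pos": TCP position; "tcp_rot": TCP orientation; "wrist_force": force on the tool from outside, world axes, zero at the start; "torque": the same for the moment, N m; "width": opening from 0.0 (shut) to 1.0 (fully open).
Only numpy, scipy, OpenCV 4.12 (cv2) and the standard library are available. Lean on these libraries where they do the work, as an engineer would, in place of code of your own. Each camera call takes 0.05 s, during which the arm holds its last target.

## Working session

There is one attempt and no reset: what is moved stays moved. The work goes in short steps, Python scripts to look and compute and a tool call to move; the robot and the scene stay as the last step left them, time stands still between calls to the robot, and variables do not carry over. Pictures are saved under pics/ and viewed, and the job is handed in when it is done.

Besides the shell and the picture viewer there is one more tool, called after "Call:" as name([rows], argument=value, ...), one row to a line, values as JSON. apply_moves: Moves the arm, as the interface text tells. Its arguments: {"type":"object","properties":{"targets":{"type":"array"},"newtons":{"type":"number"}},"required":["targets"]}

```bash
ls; mkdir -p pics; cat > h.py <<'E'
import numpy as np, cv2
from workcell import bot, cams, job
from scipy.spatial.transform import Rotation as R
def snap(n,f=None):
    st=bot.read_state(); c=cams.read_camera(n)
    np.savez('%s.npz'%(f or n),**{k:v for k,v in c.items()},tp=st['tool_pos'],tr=st['tcp_rot'])
    cv2.imwrite('pics/%s.png'%(f or n),c['color'][:,:,::-1])
    return c
def ld(f): return np.load('%s.npz'%f)
def pts(c,u,v,z=None):
    u=np.asarray(u,float);v=np.asarray(v,float)
    if z is None: z=c['range_z'][v.astype(int),u.astype(int)]
    p=np.stack([(u-c['cx'])/c['fx']*z,(v-c['cy'])/c['fy']*z,z],-1)
    if 'eye' in c: 
        return p@c['rotation'].T+c['eye']
    T=c['T_tool_cam']; p=p@T[:3,:3].T+T[:3,3]
    return p@R.from_rotvec(c['tr']).as_matrix().T+c['tp']
def crop(f,u0,v0,u1,v1,k,o):
    im=cv2.imread('pics/%s.png'%f)[v0:v1,u0:u1]
    cv2.imwrite('pics/%s.png'%o,cv2.resize(im,None,fx=k,fy=k,interpolation=cv2.INTER_CUBIC))
E
python3 - <<'E'
from h import *
for n in('side','top','wrist'): c=snap(n); print({k:v for k,v in c.items() if k not in('color','range_z')})
print(bot.read_state())
E
```

```text
pics
{'fx': 408.97641275308354, 'fy': 408.97641275308354, 'cx': 276.78804738175546, 'cy': 219.1206762516561, 'eye': array([-0.11385741,  0.79247685,  0.79503841]), 'rotation': array([-0.78271905,  2.37084618, -1.32976665])}
{'fx': 404.1689122283307, 'fy': 404.1689122283307, 'cx': 275.2137778411841, 'cy': 212.3431608729146, 'eye': array([ 0.36018302, -0.03455307,  1.28421882]), 'rotation': array([-2.17218856,  2.1205267 , -0.16413231])}
{'fx': 375.5399575272552, 'fy': 375.5399575272552, 'cx': 272.480679921514, 'cy': 208.81350191045598, 'T_tool_cam': array([[-1.25488710e-03, -9.58053084e-01, -2.86588055e-01,
         7.27656039e-02],
       [ 9.99999043e-01, -1.03514441e-03, -9.18260887e-04,
        -4.67480022e-04],
       [ 5.83082651e-04, -2.86588933e-01,  9.58053466e-01,
        -1.42050733e-01],
       [ 0.00000000e+00,  0.00000000e+00,  0.00000000e+00,
         1.00000000e+00]])}
{'time': 0.15, 'q': array([-1.26890946e+00,  2.64618737e-01,  1.60509047e+00, -3.47439179e-05,
        1.27372268e+00, -3.69370902e-02]), 'joint_vel': array([ 0.0011491 , -0.0026542 , -0.00312003, -0.00055009, -0.00213475,
        0.00053188]), 'joint_torque': array([ 1.97964332e-04, -5.15906060e+01, -3.67958772e+01, -1.12452092e-04,
        8.01819144e-03,  5.82358481e-06]), 'tool_pos': array([ 0.22414341, -0.63607264,  0.23020571]), 'tcp_rot': array([-3.09482244e+00, -5.29390380e-01,  4.33071365e-04]), 'wrist_force': array([-0.10376699,  0.07018119,  0.501028  ]), 'torque': array([ 0.03110403, -0.04380368,  0.00266554]), 'width': 1.0012002127411432}
```

Rotation is a rotation vector; fix and view.

```bash
sed -i "s/return p@c\['rotation'\].T+c\['eye'\]/return p@R.from_rotvec(c['rotation']).as_matrix().T+c['eye']/" h.py; python3 - <<'E'
from h import *
c=ld('top'); print(pts(c,[100,280,450],[100,210,350]))
E
```

```text
[[ 9.16896064e-01  5.56150199e-01  3.46580325e-04]
 [ 5.60149513e-01 -5.32936893e-02 -1.61146073e-03]
 [ 1.38849471e-01 -5.82989661e-01  1.78541762e-03]]
```

View pics/top.png

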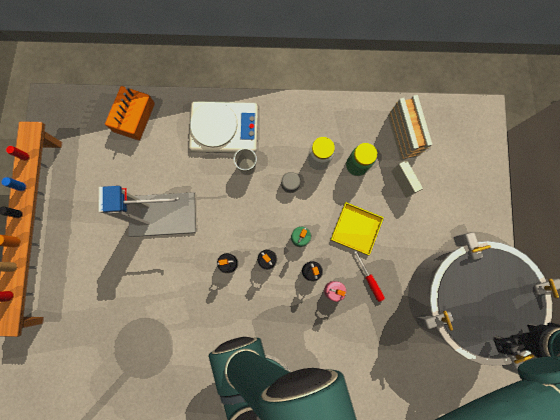

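View pics/side.png

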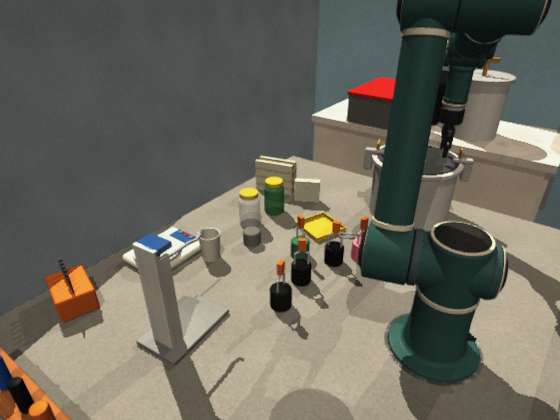

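View pics/wrist.png

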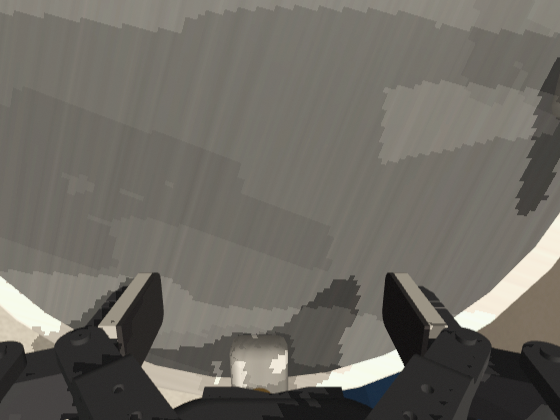

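The top view shows the green casting at (302,236). The look-alikes are black at (228,262), (267,258) and (313,270), and pink at (336,291). The stand cap is at (113,198), with the hook tip near (178,198), and the tray is at (357,229). The gripper hovers inside a big pot at (490,300). I choose the green one and check it close up.

```bash
python3 - <<'E'
from h import *
crop('top',250,190,400,310,5,'c1'); crop('top',85,165,215,255,6,'c2')
c=ld('top')
V,U=np.mgrid[0:420,0:560]; P=pts(c,U,V)
np.save('P.npy',P)
def blob(u0,v0,u1,v1,zl,zh):
    p=P[v0:v1,u0:u1].reshape(-1,3); m=(p[:,2]>zl)&(p[:,2]<zh); return p[m]
p=blob(280,215,330,255,.1,.2); print('grip',len(p),p.mean(0),p.max(0),p.min(0))
for nm,b in dict(hookarm=(125,185,190,210,.2,.3),cap=(90,180,130,215,.28,.33),pot=(410,220,560,380,.05,.5)).items():
    p=blob(*b); print(nm,len(p),p.mean(0),p.min(0),p.max(0))
E
```

```text
grip 56 [ 0.47095431 -0.11727096  0.13924124] [ 0.49223767 -0.10900851  0.15327441] [ 0.456416   -0.12646311  0.10026595]
hookarm 207 [0.5410369  0.30264541 0.23823594] [0.51594267 0.21517222 0.20017087] [0.57194825 0.36454333 0.25303146]
cap 593 [0.53111003 0.37160487 0.29918832] [0.49882378 0.34463033 0.28412873] [0.5640523  0.40139284 0.30449166]
pot 14382 [ 0.29804888 -0.581934    0.23279368] [ 0.12368662 -0.77279405  0.05026086] [ 0.47786243 -0.42215291  0.46308505]
```

View pics/c1.png

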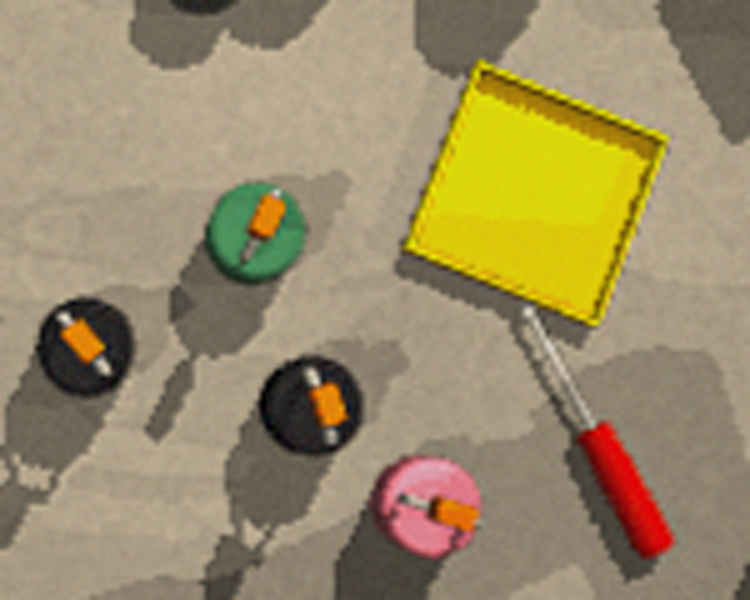

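View pics/c2.png

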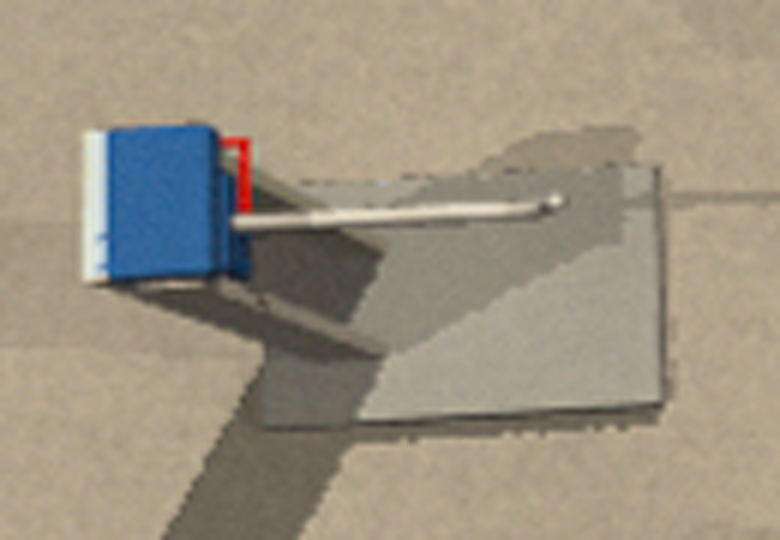

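```bash
python3 - <<'E'
from h import *
c=ld('top'); P=np.load('P.npy')
def ray(u,v,h):
    a=pts(c,[u],[v],np.array([1.0]))[0]; e=c['eye']; d=a-e; return e+d*(h-e[2])/d[2]
f=lambda x,y,u0,v0,k:(u0+(x+.5)/k-.5, v0+(y+.5)/k-.5)
for nm,x,y,h in [('armroot',240,222,.247),('tip',560,202,.253),('armmid',400,214,.243),('arm3',500,210,.24)]:
    u,v=f(x,y,85,165,6); print(nm,u,v,ray(u,v,h))
tray=[(480,62),(666,136),(598,327),(404,250)]
q=np.array([ray(*f(x,y,250,190,5),.018) for x,y in tray]); print(q,q.mean(0))
g=[(278,190),(245,260)]
for x,y in g: print('bail',ray(*f(x,y,250,190,5),.101))
for n,x,y in[('ggrip',267,214),('b1',84,341),('b2',329,405),('pink',455,513)]: print(n,ray(*f(x,y,250,190,5),.149))
p=P[215:255,280:330].reshape(-1,3); col=c['color'][215:255,280:330].reshape(-1,3).astype(int)
m=(col[:,1]>col[:,0]+25); print('green body',p[m&(p[:,2]>.05)].mean(0),m.sum())
# pot rim
p=P[220:400,400:560].reshape(-1,3); m=(p[:,0]<.4)
print(np.histogram(p[:,2],bins=np.arange(0,.5,.03)))
# arm points
V,U=np.mgrid[185:212,124:190]
p=P[185:212,124:190]; m=(p[...,2]>.19)
for u in range(124,190,4):
    k=m[:,u-124]; 
    if k.any(): print(u,p[:,u-124][k].mean(0).round(4),k.sum())
E
```

```text
armroot 124.58333333333334 201.58333333333334 [0.5336909  0.35464942 0.247     ]
tip 177.91666666666669 198.25 [0.54483786 0.21535639 0.253     ]
armmid 151.25 200.25 [0.53960501 0.28697593 0.243     ]
arm3 167.91666666666669 199.58333333333334 [0.54297131 0.24445165 0.24      ]
[[ 0.58799571 -0.26122502  0.018     ]
 [ 0.54330941 -0.37906152  0.018     ]
 [ 0.4217636  -0.33463427  0.018     ]
 [ 0.46699257 -0.21322336  0.018     ]] [ 0.50501532 -0.29703604  0.018     ]
bail [ 0.49358065 -0.12713773  0.101     ]
bail [ 0.45187756 -0.10832153  0.101     ]
ggrip [ 0.47440801 -0.11734827  0.149     ]
b1 [ 0.40074189 -0.0160784   0.149     ]
b2 [ 0.36859453 -0.15328377  0.149     ]
pink [ 0.3112004  -0.22342141  0.149     ]
green body [ 0.47001016 -0.11549466  0.07366165] 223
(array([ 6215,   237,   265,   280,   272,   257,   169, 11078,   426,
         125,   232,   266,   271,   299,   289,    73]), array([0.  , 0.03, 0.06, 0.09, 0.12, 0.15, 0.18, 0.21, 0.24, 0.27, 0.3 ,
       0.33, 0.36, 0.39, 0.42, 0.45, 0.48]))
124 [0.5395 0.3596 0.2388] 23
128 [0.5493 0.3569 0.2189] 7
132 [0.5341 0.3375 0.2411] 3
136 [0.4925 0.2362 0.5035] 4
140 [0.4932 0.2294 0.5005] 4
144 [0.5375 0.3065 0.2407] 3
148 [0.5373 0.2952 0.2435] 3
152 [0.5381 0.2857 0.2405] 3
156 [0.4808 0.1722 0.5881] 3
160 [0.5414 0.2651 0.2398] 3
164 [0.542  0.2553 0.2375] 3
168 [0.5429 0.2457 0.2343] 3
172 [0.5429 0.2348 0.2357] 3
176 [0.5437 0.2216 0.2475] 3
```

```bash
cat >> h.py <<'E'
def info(target=None,yaw_y=None):
    s=bot.read_state(); M=R.from_rotvec(s['tcp_rot']).as_matrix(); 
    print('t',s['time'].__round__(2),'pos',s['tool_pos'].round(4),'tooly yaw',np.degrees(np.arctan2(M[1,1],M[0,1])).round(2),'toolz',M[:,2].round(4),'F',s['wrist_force'].round(2),'w',round(s['width'],3),'q6',s['q'].round(3)[-1])
    if target is not None:
        print('tool shift units',((np.array(target)-s['tool_pos'])@M/.03).round(3))
    if yaw_y is not None:
        d=(yaw_y-np.degrees(np.arctan2(M[1,1],M[0,1]))+90)%180-90
        print('wz units (sign: tool z down => -)',(-d/6).round(3),' world deg',d.round(2))
E
python3 - <<'E'
from h import *
info([0.473,-0.117,0.40],-24.3)
c=ld('wrist'); 
print(pts(c,[280,100,470,280],[100,120,120,250]).round(3))
E
```

```text
t 0.15 pos [ 0.2241 -0.6361  0.2302] tooly yaw -70.59 toolz [-6.0e-04  1.7e-03 -1.0e+00] F [-0.1   0.07  0.5 ] w 1.001 q6 -0.037
tool shift units [ 13.575 -13.572  -5.634]
wz units (sign: tool z down => -) -7.714  world deg 46.29
[[ 0.292 -0.614  0.223]
 [ 0.262 -0.552  0.224]
 [ 0.31  -0.686  0.223]
 [ 0.234 -0.635  0.223]]
```

Call:
apply_moves([
  {"dz": -1},
  {"dz": -1},
  {"dz": -1},
  {"dz": -1},
  {"dz": -1,"dx": 0.5,"dy": -0.5},
])

```text
invalid input at $.targets[0]: expected keys dx, dy, dz, wx, wy, wz, jaw
```

Call:
apply_moves([
  {"dz": -0.5,"dx": 1,"dy": -1},
  {"dx": 1,"dy": -1},
  {"dx": 1,"dy": -1},
  {"dx": 1,"dy": -1},
  {"dx": 1,"dy": -1},
])

```text
invalid input at $.targets[0]: expected keys dx, dy, dz, wx, wy, wz, jaw
```

Call:
apply_moves([
  {"dx": 1,"dy": -1},
  {"dx": 1,"dy": -1},
  {"dx": 1,"dy": -1},
  {"dx": 1,"dy": -1},
  {"dx": 1,"dy": -1},
])

```text
invalid input at $.targets[0]: expected keys dx, dy, dz, wx, wy, wz, jaw
```

```bash
python3 - <<'E'
from h import *
info([0.473,-0.117,0.36],-24.3)
E
```

```text
t 0.15 pos [ 0.2241 -0.6361  0.2302] tooly yaw -70.59 toolz [-6.0e-04  1.7e-03 -1.0e+00] F [-0.1   0.07  0.5 ] w 1.001 q6 -0.037
tool shift units [ 13.575 -13.569  -4.301]
wz units (sign: tool z down => -) -7.714  world deg 46.29
```

All keys are needed in each row.

Call:
apply_moves([
  {"dx": 0,"dy": 0,"dz": -1,"wx": 0,"wy": 0,"wz": 0,"jaw": 1},
  {"dx": 0,"dy": 0,"dz": -1,"wx": 0,"wy": 0,"wz": 0,"jaw": 1},
  {"dx": 0,"dy": 0,"dz": -1,"wx": 0,"wy": 0,"wz": 0,"jaw": 1},
  {"dx": 0,"dy": 0,"dz": -1,"wx": 0,"wy": 0,"wz": 0,"jaw": 1},
  {"dx": 0.5,"dy": -0.5,"dz": -1,"wx": 0,"wy": 0,"wz": 0,"jaw": 1},
])

```text
time: 0.65
tool_pos: [0.2324, -0.6184, 0.3813]
tcp_rot: [-3.096, -0.527, 0.002]
wrist_force: [0.1, -0.2, 0.2]
width: 0.998
```

Call:
apply_moves([
  {"dx": 1,"dy": -1,"dz": -0.6,"wx": 0,"wy": 0,"wz": 0,"jaw": 0.6},
  {"dx": 1,"dy": -1,"dz": 0,"wx": 0,"wy": 0,"wz": 0,"jaw": 0.6},
  {"dx": 1,"dy": -1,"dz": 0,"wx": 0,"wy": 0,"wz": 0,"jaw": 0.6},
  {"dx": 1,"dy": -1,"dz": 0,"wx": 0,"wy": 0,"wz": 0,"jaw": 0.6},
  {"dx": 1,"dy": -1,"dz": 0,"wx": 0,"wy": 0,"wz": 0,"jaw": 0.6},
])

```text
time: 1.15
tool_pos: [0.3255, -0.4245, 0.399]
tcp_rot: [-3.096, -0.529, -0.0]
wrist_force: [-0.6, -0.3, 0.1]
width: 0.601
```

Call:
apply_moves([
  {"dx": 1,"dy": -1,"dz": 0,"wx": 0,"wy": 0,"wz": 0,"jaw": 0.6},
  {"dx": 1,"dy": -1,"dz": 0,"wx": 0,"wy": 0,"wz": 0,"jaw": 0.6},
  {"dx": 1,"dy": -1,"dz": 0,"wx": 0,"wy": 0,"wz": 0,"jaw": 0.6},
  {"dx": 1,"dy": -1,"dz": 0,"wx": 0,"wy": 0,"wz": 0,"jaw": 0.6},
  {"dx": 1,"dy": -1,"dz": 0,"wx": 0,"wy": 0,"wz": 0,"jaw": 0.6},
])

```text
time: 1.65
tool_pos: [0.417, -0.2331, 0.3991]
tcp_rot: [-3.097, -0.529, 0.0]
wrist_force: [0.7, 0.2, 0.4]
width: 0.601
```

```bash
python3 - <<'E'
from h import *
info([0.473,-0.117,0.36],-24.3)
E
```

```text
t 1.65 pos [ 0.417  -0.2331  0.3991] tooly yaw -70.6 toolz [-0.e+00  1.e-04 -1.e+00] F [0.66 0.23 0.43] w 0.601 q6 0.67
tool shift units [ 3.047 -3.03   1.303]
wz units (sign: tool z down => -) -7.717  world deg 46.3
```

Call:
apply_moves([
  {"dx": 1,"dy": -1,"dz": 0,"wx": 0,"wy": 0,"wz": 0,"jaw": 0.6},
  {"dx": 1,"dy": -1,"dz": 0,"wx": 0,"wy": 0,"wz": 0,"jaw": 0.6},
  {"dx": 1,"dy": -1,"dz": 0,"wx": 0,"wy": 0,"wz": 0,"jaw": 0.6},
  {"dx": 0,"dy": 0,"dz": 0,"wx": 0,"wy": 0,"wz": -1,"jaw": 0.6},
  {"dx": 0,"dy": 0,"dz": 0,"wx": 0,"wy": 0,"wz": -1,"jaw": 0.6},
])

```text
time: 2.15
tool_pos: [0.472, -0.1183, 0.3989]
tcp_rot: [-3.021, -0.862, 0.001]
wrist_force: [0.6, -0.7, -0.2]
width: 0.596
```

Call:
apply_moves([
  {"dx": 0,"dy": 0,"dz": 0,"wx": 0,"wy": 0,"wz": -1,"jaw": 0.6},
  {"dx": 0,"dy": 0,"dz": 0,"wx": 0,"wy": 0,"wz": -1,"jaw": 0.6},
  {"dx": 0,"dy": 0,"dz": 0,"wx": 0,"wy": 0,"wz": -1,"jaw": 0.6},
  {"dx": 0,"dy": 0,"dz": 0,"wx": 0,"wy": 0,"wz": -1,"jaw": 0.6},
  {"dx": 0,"dy": 0,"dz": 0,"wx": 0,"wy": 0,"wz": -1,"jaw": 0.6},
])

```text
time: 2.65
tool_pos: [0.4715, -0.1199, 0.3989]
tcp_rot: [-2.697, -1.61, 0.001]
wrist_force: [0.1, -0.1, 0.0]
width: 0.604
```

Call:
apply_moves([
  {"dx": 0,"dy": 0,"dz": 0,"wx": 0,"wy": 0,"wz": -0.7,"jaw": 0.6},
  {"dx": 0,"dy": 0,"dz": 0.4,"wx": 0,"wy": 0,"wz": 0,"jaw": 0.6},
  {"dx": 0,"dy": 0,"dz": 0,"wx": 0,"wy": 0,"wz": 0,"jaw": 0.6},
])

```text
time: 2.95
tool_pos: [0.4708, -0.1198, 0.3848]
tcp_rot: [-2.64, -1.698, 0.004]
wrist_force: [0.2, 0.1, -0.8]
width: 0.602
```

```bash
python3 - <<'E'
from h import *
snap('wrist','w1')
info([0.473,-0.117,0.36],-24.3)
E
```

```text
t 3.0 pos [ 0.4709 -0.1198  0.3855] tooly yaw -24.48 toolz [-2.9e-03  9.0e-04 -1.0e+00] F [-0.39  0.04  0.3 ] w 0.601 q6 0.127
tool shift units [0.114 0.027 0.849]
wz units (sign: tool z down => -) -0.03  world deg 0.18
```

View pics/w1.png

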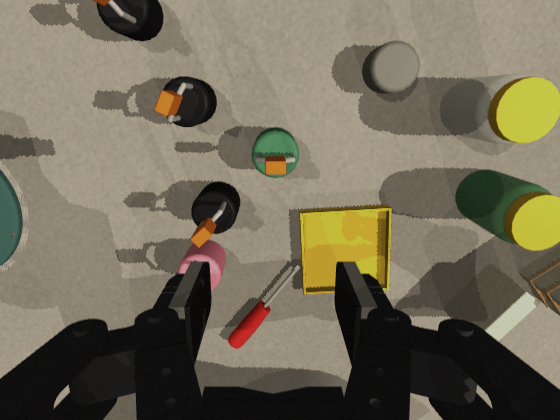

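```bash
python3 - <<'E'
from h import *
crop('w1',230,110,330,200,8,'w1c')
c=ld('w1')
V,U=np.mgrid[110:200,230:330]; P=pts(c,U,V); col=c['color'][110:200,230:330].astype(int)
o=(col[...,0]>180)&(col[...,2]<90)&(P[...,2]>.11); p=P[o]
print(o.sum(),p.mean(0),p.min(0),p.max(0))
t=p[p[:,2]>.143]; print('top',len(t),t.mean(0))
ang=np.degrees(np.linalg.eigh(np.cov(t[:,:2].T))[1][:,1]@np.array([1,1j]) .__class__ and 0)
e=np.linalg.eigh(np.cov(t[:,:2].T))[1][:,1]; print(np.degrees(np.arctan2(e[1],e[0])))
rect=cv2.minAreaRect((t[:,:2]*1000).astype(np.float32)); print(rect)
g=(col[...,1]>col[...,0]+25)&(P[...,2]>.055)&(P[...,2]<.07); q=P[g]; print('body',len(q)); print(cv2.minEnclosingCircle((q[:,:2]*1000).astype(np.float32)))
s=(abs(col[...,0]-col[...,2])<30)&(P[...,2]>.075)&(P[...,2]<.12); q=P[s]; print(len(q),q.mean(0) if len(q) else 0,q.min(0),q.max(0))
E
```

```text
238 [ 0.47374435 -0.1164829   0.14989958] [ 0.4624591  -0.12557502  0.14600075] [ 0.50127806 -0.05327058  0.52680271]
top 238 [ 0.47374435 -0.1164829   0.14989958]Traceback (most recent call last):
  File "<stdin>", line 8, in <module>
ValueError: matmul: Input operand 1 does not have enough dimensions (has 0, gufunc core with signature (n?,k),(k,m?)->(n?,m?) requires 1)
```

View pics/w1c.png

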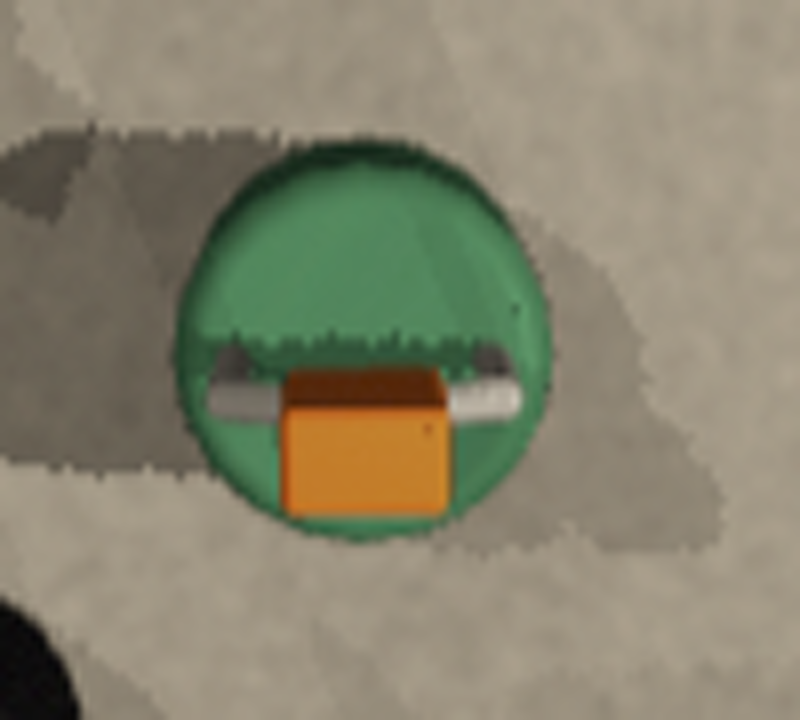

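The crop shows the green casting with its orange block top centred at full-image pixel (275.8,167.5). The edges are parallel to the image axes, so the jaw yaw is already right.

```bash
python3 - <<'E'
from h import *
c=ld('w1')
def ray(u,v,h):
    a=pts(c,np.array([u]),np.array([v]),np.array([1.0]))[0]
    T=c['T_tool_cam']; e=R.from_rotvec(c['tr']).as_matrix()@T[:3,3]+c['tp']; d=a-e; return e+d*(h-e[2])/d[2]
k=lambda x,y:(230+(x+.5)/8-.5,110+(y+.5)/8-.5)
g=ray(*k(366.5,460),.149); print('grip',g)
print('shoulders',ray(*k(215,400),.101),ray(*k(515,398),.101))
print('body',ray(*k(362,320),.062))
info(np.array([g[0],g[1],.133-.019+.003+.10]),-24.4)
info(np.array([g[0],g[1],.133-.019+.003]),-24.4)
E
```

```text
grip [ 0.47382772 -0.11621358  0.149     ]
shoulders [ 0.45428557 -0.10740364  0.101     ] [ 0.49325045 -0.12486544  0.101     ]
body [ 0.47589733 -0.11056656  0.062     ]
t 3.0 pos [ 0.4709 -0.1198  0.3855] tooly yaw -24.48 toolz [-2.9e-03  9.0e-04 -1.0e+00] F [-0.39  0.04  0.3 ] w 0.601 q6 0.127
tool shift units [0.15  0.055 5.616]
wz units (sign: tool z down => -) -0.013  world deg 0.08
t 3.0 pos [ 0.4709 -0.1198  0.3855] tooly yaw -24.48 toolz [-2.9e-03  9.0e-04 -1.0e+00] F [-0.39  0.04  0.3 ] w 0.601 q6 0.127
tool shift units [0.152 0.065 8.949]
wz units (sign: tool z down => -) -0.013  world deg 0.08
```

Call:
apply_moves([
  {"dx": 0.15,"dy": 0.06,"dz": 1,"wx": 0,"wy": 0,"wz": 0,"jaw": 0.6},
  {"dx": 0,"dy": 0,"dz": 1,"wx": 0,"wy": 0,"wz": 0,"jaw": 0.6},
  {"dx": 0,"dy": 0,"dz": 1,"wx": 0,"wy": 0,"wz": 0,"jaw": 0.6},
  {"dx": 0,"dy": 0,"dz": 1,"wx": 0,"wy": 0,"wz": 0,"jaw": 0.6},
  {"dx": 0,"dy": 0,"dz": 1,"wx": 0,"wy": 0,"wz": 0,"jaw": 0.6},
])

```text
time: 3.5
tool_pos: [0.475, -0.1166, 0.236]
tcp_rot: [2.642, 1.7, 0.0]
wrist_force: [-0.1, -0.5, -0.4]
width: 0.602
```

Call:
apply_moves([
  {"dx": 0,"dy": 0,"dz": 0.8,"wx": 0,"wy": 0,"wz": 0,"jaw": 0.6},
  {"dx": 0,"dy": 0,"dz": 0,"wx": 0,"wy": 0,"wz": 0,"jaw": 0.6},
])

```text
time: 3.7
tool_pos: [0.4721, -0.1158, 0.209]
tcp_rot: [-2.636, -1.697, 0.009]
wrist_force: [-0.2, 1.1, -1.1]
width: 0.6
```

```bash
python3 - <<'E'
from h import *
info([.4738,-.1162,.116],-24.4)
E
```

```text
t 3.7 pos [ 0.4721 -0.1158  0.209 ] tooly yaw -24.45 toolz [-0.008   0.0024 -1.    ] F [-0.22  1.11 -1.12] w 0.6 q6 0.135
tool shift units [0.014 0.082 3.099]
wz units (sign: tool z down => -) -0.008  world deg 0.05
```

Call:
apply_moves([
  {"dx": 0.03,"dy": 0,"dz": 1,"wx": 0,"wy": 0,"wz": 0,"jaw": 0.6},
  {"dx": 0,"dy": 0,"dz": 1,"wx": 0,"wy": 0,"wz": 0,"jaw": 0.6},
  {"dx": 0,"dy": 0,"dz": 0.7,"wx": 0,"wy": 0,"wz": 0,"jaw": 0.6},
  {"dx": 0,"dy": 0,"dz": 0.3,"wx": 0,"wy": 0,"wz": 0,"jaw": 0.6},
  {"dx": 0,"dy": 0,"dz": 0,"wx": 0,"wy": 0,"wz": 0,"jaw": 0.6},
])

```text
time: 4.2
tool_pos: [0.4753, -0.1158, 0.1231]
tcp_rot: [-2.64, -1.701, 0.001]
wrist_force: [0.3, -0.2, 0.2]
width: 0.598
```

```bash
python3 - <<'E'
from h import *
snap('wrist','w2');info([.4738,-.1162,.116],-24.4)
E
```

```text
t 4.25 pos [ 0.4762 -0.1161  0.1242] tooly yaw -24.41 toolz [ 7.e-04 -2.e-04 -1.e+00] F [-0.11 -0.33 -0.54] w 0.604 q6 0.136
tool shift units [-0.037 -0.071  0.273]
wz units (sign: tool z down => -) -0.001  world deg 0.01
```

View pics/w2.png

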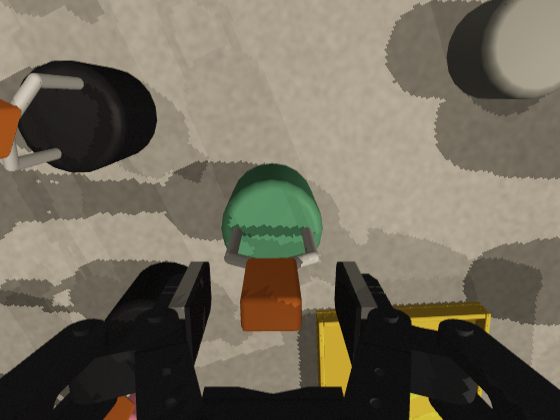

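The block is centred between the fingers (block u≈271, finger centre ≈273). I lower the last 8 mm and close.

Call:
apply_moves([
  {"dx": 0,"dy": -0.06,"dz": 0.26,"wx": 0,"wy": 0,"wz": 0,"jaw": 0.6},
  {"dx": 0,"dy": 0,"dz": 0,"wx": 0,"wy": 0,"wz": 0,"jaw": 0.4},
  {"dx": 0,"dy": 0,"dz": 0,"wx": 0,"wy": 0,"wz": 0,"jaw": 0.2},
  {"dx": 0,"dy": 0,"dz": 0,"wx": 0,"wy": 0,"wz": 0,"jaw": 0.1},
  {"dx": 0,"dy": 0,"dz": 0,"wx": 0,"wy": 0,"wz": 0,"jaw": 0.1},
], newtons=50)

```text
time: 4.75
tool_pos: [0.4746, -0.1154, 0.1162]
tcp_rot: [2.64, 1.701, 0.002]
wrist_force: [1.9, -0.1, 2.1]
width: 0.243
```

Call:
apply_moves([
  {"dx": 0,"dy": 0,"dz": 0,"wx": 0,"wy": 0,"wz": 0,"jaw": 0.1},
  {"dx": 0,"dy": 0,"dz": 0,"wx": 0,"wy": 0,"wz": 0,"jaw": 0.1},
  {"dx": 0,"dy": 0,"dz": 0,"wx": 0,"wy": 0,"wz": 0,"jaw": 0.1},
])

```text
time: 5.05
tool_pos: [0.4747, -0.1154, 0.1162]
tcp_rot: [2.639, 1.701, 0.002]
wrist_force: [2.2, -0.3, 4.3]
width: 0.246
```

```bash
python3 - <<'E'
from h import *
info([.4738,-.1162,.116],-24.4)
E
```

```text
t 5.05 pos [ 0.4747 -0.1154  0.1162] tooly yaw -24.39 toolz [ 1.6e-03 -5.0e-04 -1.0e+00] F [ 2.15 -0.31  4.31] w 0.246 q6 0.136
tool shift units [-0.037 -0.016  0.007]
wz units (sign: tool z down => -) 0.002  world deg -0.01
```

Gripped at 21 mm (22 expected). Lifting slowly.

Call:
apply_moves([
  {"dx": 0,"dy": 0,"dz": -0.1,"wx": 0,"wy": 0,"wz": 0,"jaw": 0.1},
  {"dx": 0,"dy": 0,"dz": -0.3,"wx": 0,"wy": 0,"wz": 0,"jaw": 0.1},
  {"dx": 0,"dy": 0,"dz": -0.5,"wx": 0,"wy": 0,"wz": 0,"jaw": 0.1},
  {"dx": 0,"dy": 0,"dz": -0.7,"wx": 0,"wy": 0,"wz": 0,"jaw": 0.1},
  {"dx": 0,"dy": 0,"dz": -0.7,"wx": 0,"wy": 0,"wz": 0,"jaw": 0.1},
])

```text
time: 5.55
tool_pos: [0.4721, -0.1146, 0.1836]
tcp_rot: [-2.638, -1.7, 0.005]
wrist_force: [-0.1, 0.0, -5.7]
width: 0.246
```

Call:
apply_moves([
  {"dx": 0,"dy": 0,"dz": -0.7,"wx": 0,"wy": 0,"wz": 0,"jaw": 0.1},
  {"dx": 0,"dy": 0,"dz": -0.7,"wx": 0,"wy": 0,"wz": 0,"jaw": 0.1},
  {"dx": 0,"dy": 0,"dz": -0.7,"wx": 0,"wy": 0,"wz": 0,"jaw": 0.1},
  {"dx": 0,"dy": 0,"dz": -0.7,"wx": 0,"wy": 0,"wz": 0,"jaw": 0.1},
  {"dx": 0,"dy": 0,"dz": -0.7,"wx": 0,"wy": 0,"wz": 0,"jaw": 0.1},
])

```text
time: 6.05
tool_pos: [0.4725, -0.1146, 0.289]
tcp_rot: [-2.638, -1.701, 0.004]
wrist_force: [0.5, -0.9, -7.0]
width: 0.247
```

Call:
apply_moves([
  {"dx": 0,"dy": 0,"dz": 0,"wx": 0,"wy": 0,"wz": 0,"jaw": 0.1},
  {"dx": 0,"dy": 0,"dz": 0,"wx": 0,"wy": 0,"wz": 0,"jaw": 0.1},
  {"dx": 0,"dy": 0,"dz": 0,"wx": 0,"wy": 0,"wz": 0,"jaw": 0.1},
  {"dx": 0,"dy": 0,"dz": 0,"wx": 0,"wy": 0,"wz": 0,"jaw": 0.1},
])

```text
time: 6.45
tool_pos: [0.4728, -0.1148, 0.2874]
tcp_rot: [-2.638, -1.7, 0.004]
wrist_force: [-0.6, -0.0, -7.3]
width: 0.25
```

```bash
python3 - <<'E'
from h import *
info([.5487,.169,.30],4.6)
c=snap('side','s1'); s=bot.read_state(); print(s['wrist_force']);snap('wrist','w3')
E
```

```text
t 6.45 pos [ 0.4728 -0.1148  0.2874] tooly yaw -24.39 toolz [-0.0036  0.0011 -1.    ] F [-0.6  -0.04 -7.33] w 0.25 q6 0.136
tool shift units [ 9.66  -1.603 -0.42 ]
wz units (sign: tool z down => -) -4.832  world deg 28.99
[-0.00991442  0.26647307 -6.19416252]
```

View pics/s1.png

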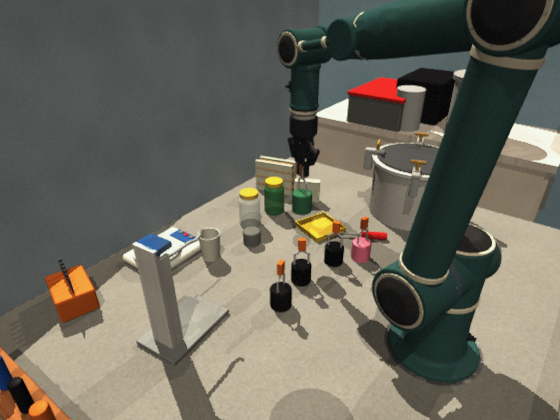

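View pics/w3.png

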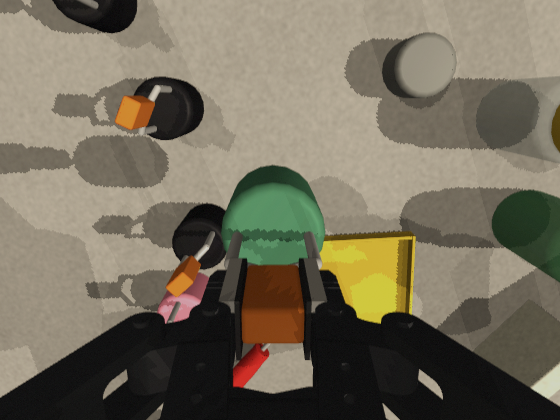

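Call:
apply_moves([
  {"dx": 0.4,"dy": -0.1,"dz": -0.1,"wx": 0,"wy": 0,"wz": 0,"jaw": 0.1},
  {"dx": 0.8,"dy": -0.1,"dz": -0.1,"wx": 0,"wy": 0,"wz": 0,"jaw": 0.1},
  {"dx": 0.9,"dy": -0.2,"dz": -0.1,"wx": 0,"wy": 0,"wz": 0,"jaw": 0.1},
  {"dx": 0.9,"dy": -0.2,"dz": -0.1,"wx": 0,"wy": 0,"wz": 0,"jaw": 0.1},
  {"dx": 0.9,"dy": -0.2,"dz": 0,"wx": 0,"wy": 0,"wz": 0,"jaw": 0.1},
])

```text
time: 7.05
tool_pos: [0.5009, 0.0033, 0.3022]
tcp_rot: [2.641, 1.702, 0.002]
wrist_force: [1.1, -0.3, -5.9]
width: 0.247
```

Call:
apply_moves([
  {"dx": 0.9,"dy": -0.2,"dz": 0,"wx": 0,"wy": 0,"wz": 0,"jaw": 0.1},
  {"dx": 0.9,"dy": -0.2,"dz": 0,"wx": 0,"wy": 0,"wz": 0,"jaw": 0.1},
  {"dx": 0.9,"dy": -0.2,"dz": 0,"wx": 0,"wy": 0,"wz": 0,"jaw": 0.1},
  {"dx": 0.7,"dy": -0.1,"dz": 0,"wx": 0,"wy": 0,"wz": 0,"jaw": 0.1},
  {"dx": 0.4,"dy": -0.1,"dz": 0,"wx": 0,"wy": 0,"wz": 0,"jaw": 0.1},
])

```text
time: 7.55
tool_pos: [0.5258, 0.1176, 0.3015]
tcp_rot: [-2.638, -1.704, -0.001]
wrist_force: [-0.2, 0.6, -6.5]
width: 0.247
```

Call:
apply_moves([
  {"dx": 0,"dy": 0,"dz": 0,"wx": 0,"wy": 0,"wz": -0.5,"jaw": 0.1},
  {"dx": 0,"dy": 0,"dz": 0,"wx": 0,"wy": 0,"wz": -0.9,"jaw": 0.1},
  {"dx": 0,"dy": 0,"dz": 0,"wx": 0,"wy": 0,"wz": -0.9,"jaw": 0.1},
  {"dx": 0,"dy": 0,"dz": 0,"wx": 0,"wy": 0,"wz": -0.9,"jaw": 0.1},
  {"dx": 0,"dy": 0,"dz": 0,"wx": 0,"wy": 0,"wz": -0.9,"jaw": 0.1},
])

```text
time: 8.05
tool_pos: [0.5253, 0.1152, 0.3015]
tcp_rot: [-2.213, -2.229, 0.001]
wrist_force: [-0.7, 0.2, -6.3]
width: 0.251
```

Call:
apply_moves([
  {"dx": 0,"dy": 0,"dz": 0,"wx": 0,"wy": 0,"wz": -0.7,"jaw": 0.1},
  {"dx": 0,"dy": 0,"dz": 0,"wx": 0,"wy": 0,"wz": 0,"jaw": 0.1},
  {"dx": 0,"dy": 0,"dz": 0,"wx": 0,"wy": 0,"wz": 0,"jaw": 0.1},
  {"dx": 0,"dy": 0,"dz": 0,"wx": 0,"wy": 0,"wz": 0,"jaw": 0.1},
])

```text
time: 8.45
tool_pos: [0.5255, 0.1151, 0.3015]
tcp_rot: [-2.136, -2.304, 0.0]
wrist_force: [-0.2, -1.0, -7.0]
width: 0.244
```

```bash
python3 - <<'E'
from h import *
info([.5487,.169,.277],4.6)
snap('top','t2');f=[bot.read_state()['wrist_force'][2]]
snap('wrist','w4');f.append(bot.read_state()['wrist_force'][2])
snap('side','s2');f.append(bot.read_state()['wrist_force'][2]);print(f)
crop('t2',85,135,235,255,5,'t2c')
info()
E
```

```text
t 8.45 pos [0.5255 0.1151 0.3015] tooly yaw 4.33 toolz [-2.e-04 -0.e+00 -1.e+00] F [-0.2  -1.05 -6.99] w 0.244 q6 0.094
tool shift units [1.733 0.906 0.816]
wz units (sign: tool z down => -) -0.044  world deg 0.27
[np.float64(-5.519236670114979), np.float64(-6.217328900530511), np.float64(-6.1901608044434555)]
t 8.6 pos [0.5256 0.1151 0.3015] tooly yaw 4.38 toolz [-1.e-04 -0.e+00 -1.e+00] F [-0.06 -0.23 -6.19] w 0.248 q6 0.093
```

View pics/t2c.png

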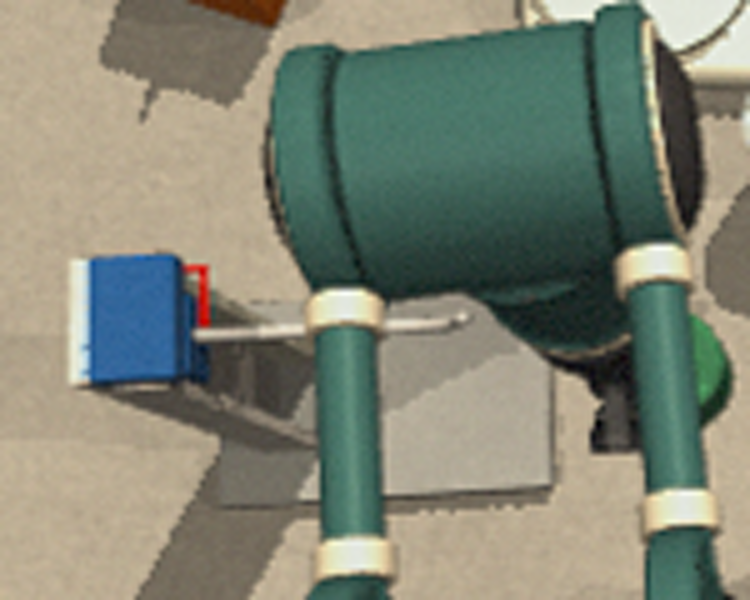

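View pics/w4.png

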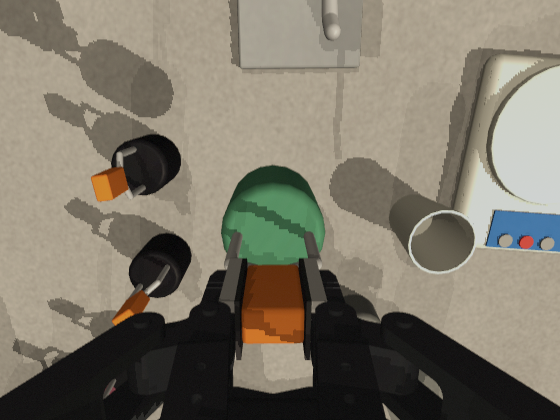

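View pics/s2.png

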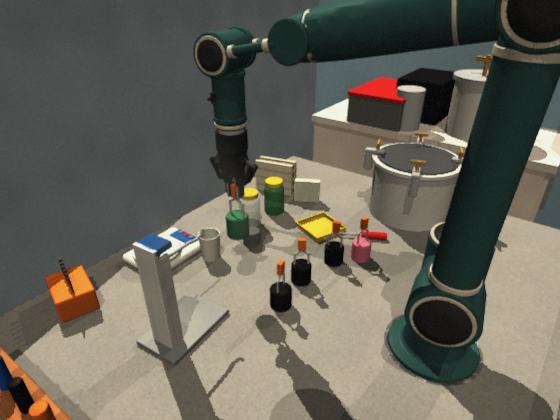

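```bash
cat >> h.py <<'E'
def wray(c,u,v,h):
    a=pts(c,np.array([u]),np.array([v]),np.array([1.0]))[0]
    T=c['T_tool_cam']; e=R.from_rotvec(c['tr']).as_matrix()@T[:3,3]+c['tp']; d=a-e; return e+d*(h-e[2])/d[2]
E
python3 - <<'E'
from h import *
crop('w4',290,0,370,60,10,'w4c')
c=ld('w4')
V,U=np.mgrid[0:50,315:352]; P=pts(c,U,V); m=(P[...,2]>.2)
for v in range(0,45,3):
    k=m[v]
    if k.any(): print(v,U[v][k].min(),U[v][k].max(),P[v][k].mean(0).round(4),P[v][k][:,2].max().round(4))
E
```

```text
0 322 337 [0.5442 0.2358 0.2371] 0.2392
3 322 345 [0.5429 0.2317 0.2493] 0.4435
6 322 337 [0.5444 0.2329 0.2379] 0.2399
9 322 337 [0.5445 0.2315 0.2385] 0.2404
12 322 337 [0.5447 0.2301 0.2387] 0.2408
15 322 344 [0.5417 0.2237 0.2645] 0.4435
18 322 337 [0.5444 0.2267 0.243 ] 0.2457
21 322 338 [0.5446 0.225  0.2451] 0.2477
24 323 339 [0.5449 0.2233 0.2476] 0.2501
27 323 339 [0.5449 0.2218 0.2488] 0.2519
30 324 340 [0.5455 0.2204 0.2492] 0.2511
33 324 340 [0.5456 0.2191 0.2494] 0.2511
36 325 338 [0.5457 0.218  0.2484] 0.2503
39 328 339 [0.543  0.2136 0.2694] 0.4435
```

View pics/w4c.png

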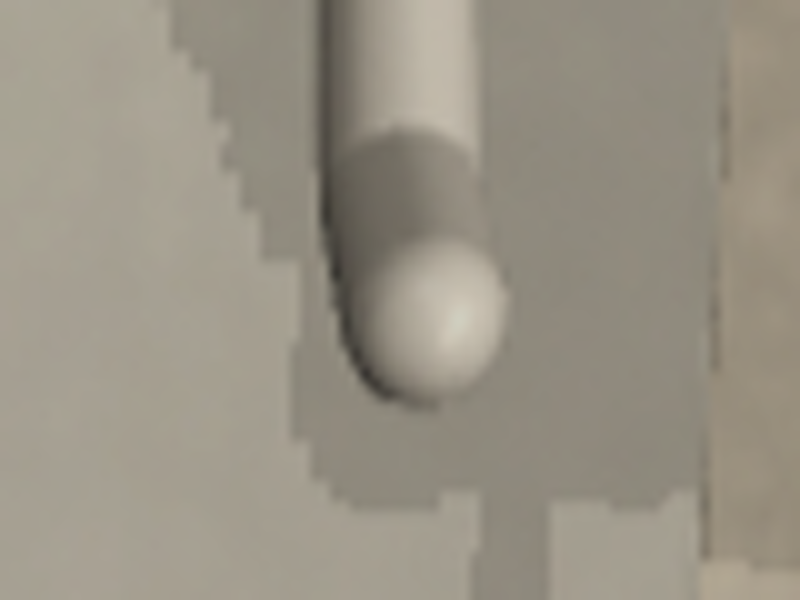

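```bash
python3 - <<'E'
from h import *
info([.5489,.170,.270],4.6)
E
```

```text
t 8.6 pos [0.5256 0.1151 0.3015] tooly yaw 4.38 toolz [-1.e-04 -0.e+00 -1.e+00] F [-0.06 -0.23 -6.19] w 0.248 q6 0.093
tool shift units [1.766 0.915 1.048]
wz units (sign: tool z down => -) -0.037  world deg 0.22
```

Call:
apply_moves([
  {"dx": 0.4,"dy": 0.2,"dz": 0.2,"wx": 0,"wy": 0,"wz": -0.04,"jaw": 0.1},
  {"dx": 0.5,"dy": 0.3,"dz": 0.3,"wx": 0,"wy": 0,"wz": 0,"jaw": 0.1},
  {"dx": 0.5,"dy": 0.3,"dz": 0.3,"wx": 0,"wy": 0,"wz": 0,"jaw": 0.1},
  {"dx": 0.37,"dy": 0.12,"dz": 0.25,"wx": 0,"wy": 0,"wz": 0,"jaw": 0.1},
  {"dx": 0,"dy": 0,"dz": 0,"wx": 0,"wy": 0,"wz": 0,"jaw": 0.1},
])

```text
time: 9.1
tool_pos: [0.548, 0.1722, 0.2672]
tcp_rot: [-2.125, -2.31, 0.005]
wrist_force: [-1.4, 0.2, -6.6]
width: 0.25
```

Call:
apply_moves([
  {"dx": 0,"dy": 0,"dz": 0,"wx": 0,"wy": 0,"wz": 0,"jaw": 0.1},
  {"dx": 0,"dy": 0,"dz": 0,"wx": 0,"wy": 0,"wz": 0,"jaw": 0.1},
])

```text
time: 9.3
tool_pos: [0.5489, 0.1701, 0.2702]
tcp_rot: [2.129, 2.31, -0.0]
wrist_force: [0.3, -0.4, -5.4]
width: 0.248
```

```bash
python3 - <<'E'
from h import *
info([.5489,.170,.270],4.6)
info([.5429,.2455,.270],4.6)
snap('wrist','w5')
c=ld('w5')
V,U=np.mgrid[0:160,260:310]; P=pts(c,U,V); m=(P[...,2]>.2)&(P[...,2]<.27)
for v in range(0,160,10):
    k=m[v]
    if k.any(): print(v,U[v][k].min(),U[v][k].max(),P[v][k].mean(0).round(4),P[v][k][:,2].max().round(4))
E
```

```text
t 9.3 pos [0.5489 0.1701 0.2702] tooly yaw 4.66 toolz [ 1.e-04 -4.e-04 -1.e+00] F [ 0.32 -0.36 -5.38] w 0.248 q6 0.176
tool shift units [-0.003 -0.     0.006]
wz units (sign: tool z down => -) 0.011  world deg -0.06
t 9.3 pos [0.5489 0.1701 0.2702] tooly yaw 4.66 toolz [ 1.e-04 -4.e-04 -1.e+00] F [ 0.32 -0.36 -5.38] w 0.248 q6 0.176
tool shift units [2.522 0.005 0.005]
wz units (sign: tool z down => -) 0.011  world deg -0.06
0 266 284 [0.5407 0.2811 0.2401] 0.2417
10 266 284 [0.541  0.2775 0.2398] 0.2412
20 266 284 [0.5413 0.2737 0.2397] 0.2408
30 266 284 [0.5416 0.27   0.2394] 0.2412
40 266 284 [0.5419 0.2662 0.2387] 0.2405
50 267 284 [0.5423 0.2624 0.2378] 0.2388
60 267 284 [0.5428 0.2585 0.2367] 0.2386
70 267 284 [0.5431 0.2545 0.2358] 0.2372
80 267 284 [0.5434 0.2504 0.2348] 0.2361
90 267 283 [0.5436 0.2461 0.234 ] 0.2355
100 267 283 [0.5439 0.2418 0.2349] 0.2372
110 267 283 [0.5443 0.2375 0.2364] 0.2378
120 267 284 [0.5448 0.2331 0.2374] 0.2386
130 267 284 [0.5452 0.2289 0.2399] 0.2428
140 267 284 [0.5455 0.2251 0.2457] 0.248
150 267 284 [0.5457 0.2213 0.2497] 0.2517
```

View pics/w5.png

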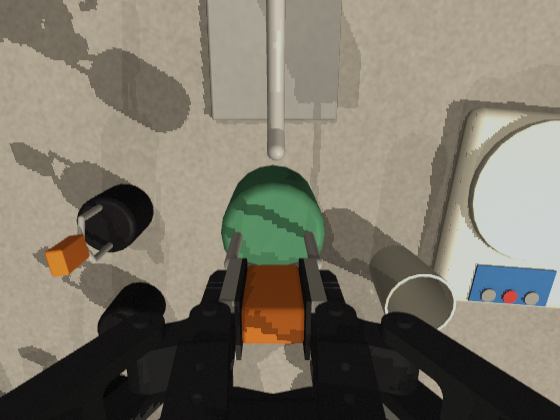

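The hook is at u≈275.5 and the block at 273, so they are aligned. The loop is ahead of the tip with about 10 mm clearance above and below. I thread it slowly.

Call:
apply_moves([
  {"dx": 0.15,"dy": 0.02,"dz": 0,"wx": 0,"wy": 0,"wz": 0,"jaw": 0.1},
  {"dx": 0.25,"dy": 0,"dz": 0,"wx": 0,"wy": 0,"wz": 0,"jaw": 0.1},
  {"dx": 0.25,"dy": 0,"dz": 0,"wx": 0,"wy": 0,"wz": 0,"jaw": 0.1},
  {"dx": 0.25,"dy": 0,"dz": 0,"wx": 0,"wy": 0,"wz": 0,"jaw": 0.1},
  {"dx": 0.25,"dy": 0,"dz": 0,"wx": 0,"wy": 0,"wz": 0,"jaw": 0.1},
])

```text
time: 9.85
tool_pos: [0.5465, 0.2055, 0.27]
tcp_rot: [-2.129, -2.31, -0.0]
wrist_force: [0.7, 0.2, -6.7]
width: 0.247
```

Call:
apply_moves([
  {"dx": 0.25,"dy": 0,"dz": 0,"wx": 0,"wy": 0,"wz": 0,"jaw": 0.1},
  {"dx": 0.25,"dy": 0,"dz": 0,"wx": 0,"wy": 0,"wz": 0,"jaw": 0.1},
  {"dx": 0.25,"dy": 0,"dz": 0,"wx": 0,"wy": 0,"wz": 0,"jaw": 0.1},
  {"dx": 0.25,"dy": 0,"dz": 0,"wx": 0,"wy": 0,"wz": 0,"jaw": 0.1},
  {"dx": 0.25,"dy": 0,"dz": 0,"wx": 0,"wy": 0,"wz": 0,"jaw": 0.1},
])

```text
time: 10.35
tool_pos: [0.5435, 0.2427, 0.2699]
tcp_rot: [-2.129, -2.31, 0.0]
wrist_force: [0.2, 0.3, -6.4]
width: 0.248
```

Call:
apply_moves([
  {"dx": 0.13,"dy": 0,"dz": 0,"wx": 0,"wy": 0,"wz": 0,"jaw": 0.1},
  {"dx": 0,"dy": 0,"dz": 0,"wx": 0,"wy": 0,"wz": 0,"jaw": 0.1},
  {"dx": 0,"dy": 0,"dz": 0,"wx": 0,"wy": 0,"wz": 0,"jaw": 0.1},
])

```text
time: 10.65
tool_pos: [0.5433, 0.2458, 0.2699]
tcp_rot: [2.129, 2.31, -0.001]
wrist_force: [0.1, 0.1, -6.0]
width: 0.248
```

```bash
python3 - <<'E'
from h import *
info([.5432,.2462,.259],4.6)
snap('wrist','w6');info();snap('side','s3');info()
crop('s3',110,150,310,330,4,'s3c')
E
```

```text
t 10.65 pos [0.5433 0.2458 0.2699] tooly yaw 4.66 toolz [-0.e+00 -4.e-04 -1.e+00] F [ 0.07  0.14 -6.02] w 0.248 q6 0.302
tool shift units [ 0.013 -0.002  0.365]
wz units (sign: tool z down => -) 0.01  world deg -0.06
t 10.7 pos [0.5433 0.2457 0.27  ] tooly yaw 4.65 toolz [-0.e+00 -4.e-04 -1.e+00] F [ 0.18 -0.08 -5.59] w 0.248 q6 0.302
t 10.75 pos [0.5433 0.2456 0.2699] tooly yaw 4.64 toolz [-1.e-04 -3.e-04 -1.e+00] F [-0.27 -0.23 -5.98] w 0.248 q6 0.302
```

View pics/w6.png

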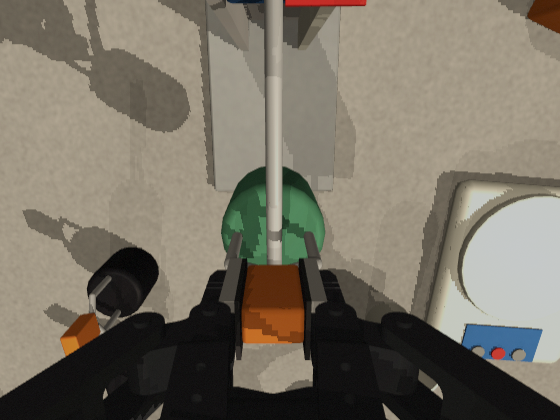

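View pics/s3c.png

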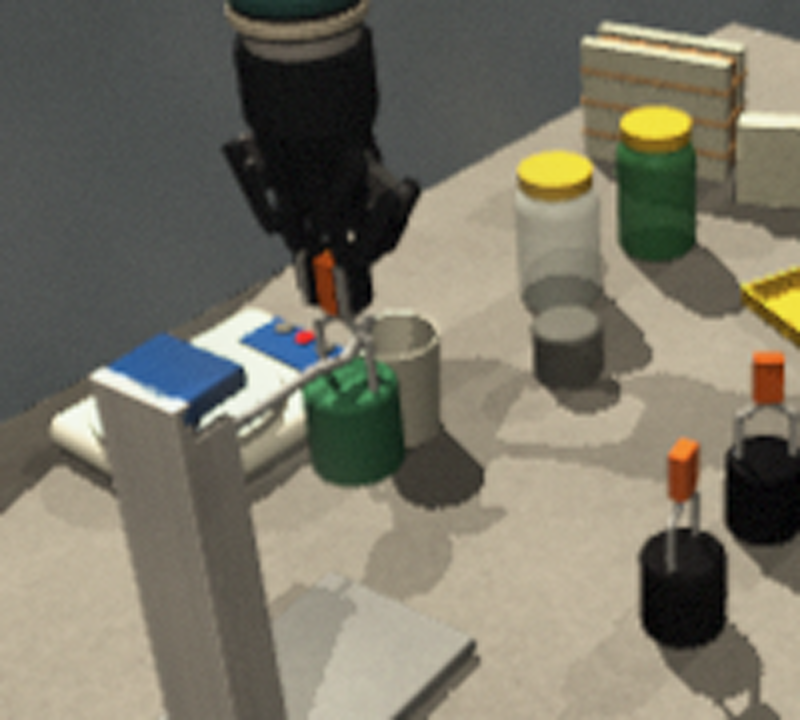

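The bail is threaded over the hook: the hook bar runs through the loop under the grip in both views. Weight is about 6.0 N, so I expect a sink of about 67 mm. I lower gently.

Call:
apply_moves([
  {"dx": 0,"dy": 0,"dz": 0.15,"wx": 0,"wy": 0,"wz": 0,"jaw": 0.1},
  {"dx": 0,"dy": 0,"dz": 0.2,"wx": 0,"wy": 0,"wz": 0,"jaw": 0.1},
  {"dx": 0,"dy": 0,"dz": 0.2,"wx": 0,"wy": 0,"wz": 0,"jaw": 0.1},
  {"dx": 0,"dy": 0,"dz": 0.1,"wx": 0,"wy": 0,"wz": 0,"jaw": 0.1},
  {"dx": 0,"dy": 0,"dz": 0.07,"wx": 0,"wy": 0,"wz": 0,"jaw": 0.1},
])

```text
time: 11.25
tool_pos: [0.5429, 0.2457, 0.2475]
tcp_rot: [-2.129, -2.309, 0.002]
wrist_force: [-0.5, -0.1, -5.6]
width: 0.25
```

Call:
apply_moves([
  {"dx": 0,"dy": 0,"dz": 0.06,"wx": 0,"wy": 0,"wz": 0,"jaw": 0.1},
  {"dx": 0,"dy": 0,"dz": 0.06,"wx": 0,"wy": 0,"wz": 0,"jaw": 0.1},
  {"dx": 0,"dy": 0,"dz": 0.06,"wx": 0,"wy": 0,"wz": 0,"jaw": 0.1},
  {"dx": 0,"dy": 0,"dz": 0.06,"wx": 0,"wy": 0,"wz": 0,"jaw": 0.1},
  {"dx": 0,"dy": 0,"dz": 0.06,"wx": 0,"wy": 0,"wz": 0,"jaw": 0.1},
])

```text
time: 11.75
tool_pos: [0.5435, 0.246, 0.2395]
tcp_rot: [2.129, 2.31, 0.001]
wrist_force: [-0.1, 0.6, -5.9]
width: 0.248
```

Call:
apply_moves([
  {"dx": 0,"dy": 0,"dz": 0.08,"wx": 0,"wy": 0,"wz": 0,"jaw": 0.1},
  {"dx": 0,"dy": 0,"dz": 0.1,"wx": 0,"wy": 0,"wz": 0,"jaw": 0.1},
  {"dx": 0,"dy": 0,"dz": 0.1,"wx": 0,"wy": 0,"wz": 0,"jaw": 0.1},
  {"dx": 0,"dy": 0,"dz": 0.1,"wx": 0,"wy": 0,"wz": 0,"jaw": 0.1},
  {"dx": 0,"dy": 0,"dz": 0.1,"wx": 0,"wy": 0,"wz": 0,"jaw": 0.1},
])

```text
time: 12.25
tool_pos: [0.5435, 0.246, 0.225]
tcp_rot: [2.129, 2.31, 0.001]
wrist_force: [0.1, -0.2, -4.2]
width: 0.249
```

```bash
python3 - <<'E'
from h import *
info([.5433,.2458,.177]);snap('wrist','w7');info()
E
```

```text
t 12.25 pos [0.5435 0.246  0.225 ] tooly yaw 4.65 toolz [ 5.e-04  2.e-04 -1.e+00] F [ 0.07 -0.16 -4.15] w 0.249 q6 0.302
tool shift units [-0.007 -0.008  1.598]
t 12.3 pos [0.5433 0.2459 0.2243] tooly yaw 4.65 toolz [-0.e+00  1.e-04 -1.e+00] F [ 1.67  2.01 -5.27] w 0.247 q6 0.302
```

View pics/w7.png

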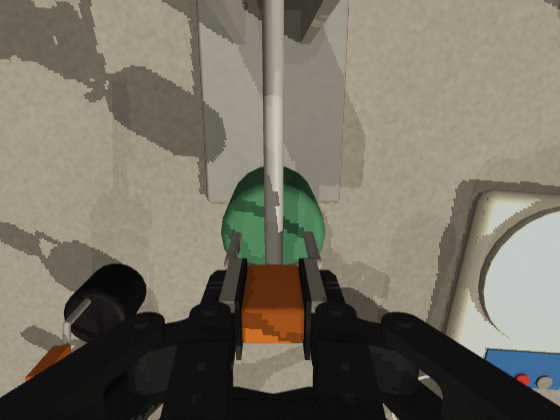

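Call:
apply_moves([
  {"dx": 0,"dy": 0,"dz": 0.06,"wx": 0,"wy": 0,"wz": 0,"jaw": 0.1},
  {"dx": 0,"dy": 0,"dz": 0.1,"wx": 0,"wy": 0,"wz": 0,"jaw": 0.1},
  {"dx": 0,"dy": 0,"dz": 0.12,"wx": 0,"wy": 0,"wz": 0,"jaw": 0.1},
  {"dx": 0,"dy": 0,"dz": 0.12,"wx": 0,"wy": 0,"wz": 0,"jaw": 0.1},
  {"dx": 0,"dy": 0,"dz": 0.12,"wx": 0,"wy": 0,"wz": 0,"jaw": 0.1},
])

```text
time: 12.8
tool_pos: [0.5435, 0.246, 0.2093]
tcp_rot: [2.129, 2.31, 0.001]
wrist_force: [0.8, 0.2, -3.1]
width: 0.246
```

Call:
apply_moves([
  {"dx": 0,"dy": 0,"dz": 0.12,"wx": 0,"wy": 0,"wz": 0,"jaw": 0.1},
  {"dx": 0,"dy": 0,"dz": 0.12,"wx": 0,"wy": 0,"wz": 0,"jaw": 0.1},
  {"dx": 0,"dy": 0,"dz": 0.12,"wx": 0,"wy": 0,"wz": 0,"jaw": 0.1},
  {"dx": 0,"dy": 0,"dz": 0.12,"wx": 0,"wy": 0,"wz": 0,"jaw": 0.1},
  {"dx": 0,"dy": 0,"dz": 0.12,"wx": 0,"wy": 0,"wz": 0,"jaw": 0.1},
])

```text
time: 13.3
tool_pos: [0.5435, 0.246, 0.1914]
tcp_rot: [2.129, 2.31, 0.001]
wrist_force: [0.9, 0.0, -0.0]
width: 0.252
```

Call:
apply_moves([
  {"dx": 0,"dy": 0,"dz": 0.1,"wx": 0,"wy": 0,"wz": 0,"jaw": 0.1},
  {"dx": 0,"dy": 0,"dz": 0.05,"wx": 0,"wy": 0,"wz": 0,"jaw": 0.1},
  {"dx": 0,"dy": 0,"dz": 0,"wx": 0,"wy": 0,"wz": 0,"jaw": 0.1},
  {"dx": 0,"dy": 0,"dz": 0,"wx": 0,"wy": 0,"wz": 0,"jaw": 0.1},
  {"dx": 0,"dy": 0,"dz": 0,"wx": 0,"wy": 0,"wz": 0,"jaw": 0.1},
])

```text
time: 13.8
tool_pos: [0.5435, 0.246, 0.1872]
tcp_rot: [2.129, 2.31, 0.001]
wrist_force: [0.5, 1.1, -0.8]
width: 0.248
```

```bash
python3 - <<'E'
from h import *
info([.5433,.2458,.177])
fs=[]
for i in range(10): cams.read_camera('wrist'); s=bot.read_state(); fs.append(s['wrist_force'])
fs=np.array(fs);print(fs.mean(0),fs.std(0),s['time'],s['tool_pos'],s['joint_torque'])
E
```

```text
t 13.8 pos [0.5435 0.246  0.1872] tooly yaw 4.65 toolz [ 4.e-04  2.e-04 -1.e+00] F [ 0.53  1.06 -0.77] w 0.248 q6 0.302
tool shift units [-0.006 -0.006  0.34 ]
[ 1.35665291  0.47342951 -0.81854918] [0.40987272 0.69305325 0.46032446] 14.3 [0.5434304  0.2459842  0.18696668] [-1.16850380e-01 -4.39602578e+01 -3.46644294e+01 -8.08422407e-02
  6.41100146e-01  4.47945495e-03]
```

Call:
apply_moves([
  {"dx": 0,"dy": 0.02,"dz": 0.1,"wx": 0,"wy": 0,"wz": 0,"jaw": 0.1},
  {"dx": 0,"dy": 0.01,"dz": 0.1,"wx": 0,"wy": 0,"wz": 0,"jaw": 0.1},
  {"dx": 0,"dy": 0,"dz": 0.09,"wx": 0,"wy": 0,"wz": 0,"jaw": 0.1},
  {"dx": 0,"dy": 0,"dz": 0,"wx": 0,"wy": 0,"wz": 0,"jaw": 0.1},
  {"dx": 0,"dy": 0,"dz": 0,"wx": 0,"wy": 0,"wz": 0,"jaw": 0.1},
])

```text
time: 14.8
tool_pos: [0.5438, 0.246, 0.1779]
tcp_rot: [-2.129, -2.309, 0.001]
wrist_force: [-0.6, 1.9, -0.3]
width: 0.252
```

Call:
apply_moves([
  {"dx": 0,"dy": 0,"dz": 0,"wx": 0,"wy": 0,"wz": 0,"jaw": 0.1},
  {"dx": 0,"dy": 0,"dz": 0,"wx": 0,"wy": 0,"wz": 0,"jaw": 0.1},
])

```text
time: 15.0
tool_pos: [0.5439, 0.246, 0.1782]
tcp_rot: [-2.129, -2.309, 0.001]
wrist_force: [-1.4, 1.4, 0.7]
width: 0.251
```

```bash
python3 - <<'E'
from h import *
fs=[];tq=[]
for i in range(14): cams.read_camera('wrist'); s=bot.read_state(); fs.append(s['wrist_force']);tq.append(s['torque'])
fs=np.array(fs);print(fs.mean(0),fs.std(0),np.mean(tq,0));info([.5433,.2458,.177])
E
```

```text
[-1.88009608  1.62939038  0.03344479] [0.62398035 0.43340392 0.54326945] [0.23208415 0.38642473 0.00353078]
t 15.7 pos [0.544  0.246  0.1781] tooly yaw 4.65 toolz [-5.e-04 -0.e+00 -1.e+00] F [-2.9   2.15  0.86] w 0.249 q6 0.302
tool shift units [-0.004 -0.024  0.036]
```

Vertical is balanced (0.03 N). I trim the sideways residue.

Call:
apply_moves([
  {"dx": 0.02,"dy": -0.015,"dz": 0,"wx": 0,"wy": 0,"wz": 0,"jaw": 0.1},
  {"dx": 0.02,"dy": 0,"dz": 0,"wx": 0,"wy": 0,"wz": 0,"jaw": 0.1},
  {"dx": 0,"dy": 0,"dz": 0,"wx": 0,"wy": 0,"wz": 0,"jaw": 0.1},
  {"dx": 0,"dy": 0,"dz": 0,"wx": 0,"wy": 0,"wz": 0,"jaw": 0.1},
  {"dx": 0,"dy": 0,"dz": 0,"wx": 0,"wy": 0,"wz": 0,"jaw": 0.1},
])

```text
time: 16.2
tool_pos: [0.544, 0.2467, 0.1782]
tcp_rot: [2.129, 2.309, -0.0]
wrist_force: [-0.6, -2.4, 0.1]
width: 0.248
```

```bash
python3 - <<'E'
from h import *
fs=[];tq=[]
for i in range(14): cams.read_camera('wrist'); s=bot.read_state(); fs.append(s['wrist_force']);tq.append(s['torque'])
fs=np.array(fs);print(fs.mean(0),fs.std(0),np.mean(tq,0));info([.5433,.2458,.177])
E
```

```text
[ 0.28319982 -3.46656354 -0.00447455] [0.60784067 0.64608321 0.45391282] [-0.64770053 -0.07593909 -0.0087934 ]
t 16.9 pos [0.5438 0.247  0.1782] tooly yaw 4.65 toolz [ 3.e-04 -2.e-04 -1.e+00] F [ 0.88 -3.83 -0.11] w 0.248 q6 0.304
tool shift units [-0.039 -0.021  0.041]
```

Call:
apply_moves([
  {"dx": -0.027,"dy": 0,"dz": 0,"wx": 0,"wy": 0,"wz": 0,"jaw": 0.1},
  {"dx": 0,"dy": 0,"dz": 0,"wx": 0,"wy": 0,"wz": 0,"jaw": 0.1},
  {"dx": 0,"dy": 0,"dz": 0,"wx": 0,"wy": 0,"wz": 0,"jaw": 0.1},
  {"dx": 0,"dy": 0,"dz": 0,"wx": 0,"wy": 0,"wz": 0,"jaw": 0.1},
])

```text
time: 17.3
tool_pos: [0.5438, 0.2469, 0.1783]
tcp_rot: [-2.129, -2.31, -0.001]
wrist_force: [-0.8, 0.2, 0.1]
width: 0.245
```

```bash
python3 - <<'E'
from h import *
fs=[];tq=[]
for i in range(12): cams.read_camera('wrist'); s=bot.read_state(); fs.append(s['wrist_force']);tq.append(s['torque'])
fs=np.array(fs);print(fs.mean(0),fs.std(0),np.mean(tq,0));info([.5433,.2458,.177])
snap('side','s4');crop('s4',110,150,310,330,4,'s4c')
E
```

```text
[0.35983842 1.25143422 0.23803778] [0.45431942 0.82635584 0.32278007] [ 0.21092671 -0.10397358  0.0044506 ]
t 17.9 pos [0.5438 0.2467 0.1783] tooly yaw 4.65 toolz [ 2.e-04  8.e-04 -1.e+00] F [-0.52  2.26 -0.08] w 0.248 q6 0.302
tool shift units [-0.03  -0.019  0.043]
```

View pics/s4c.png

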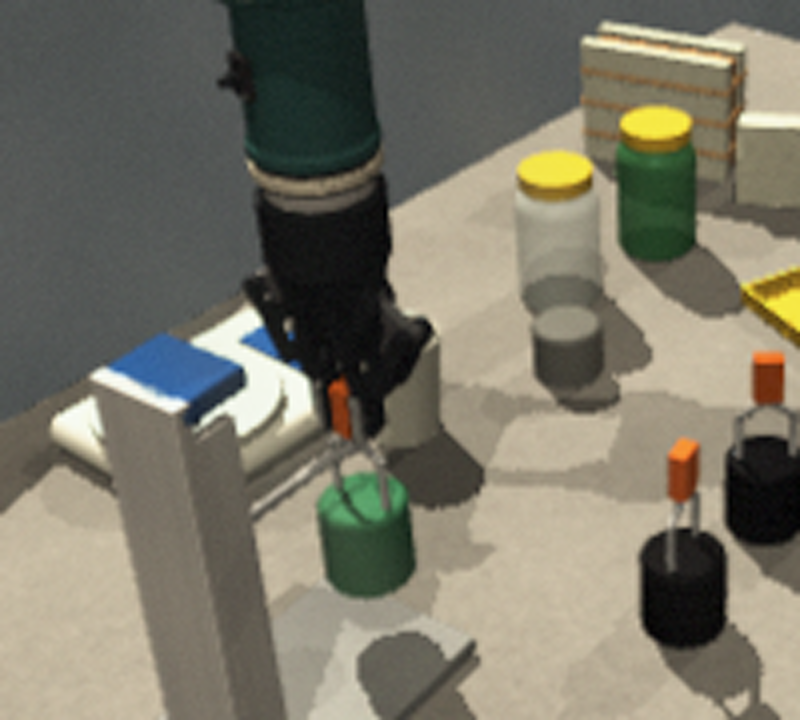

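Hook extension is 66 mm, or 5.9 N, which matches the lifted weight of about 6.0 N. I release gradually.

Call:
apply_moves([
  {"dx": 0.006,"dy": 0,"dz": 0,"wx": 0,"wy": 0,"wz": 0,"jaw": 0.1},
  {"dx": 0,"dy": 0,"dz": 0,"wx": 0,"wy": 0,"wz": 0,"jaw": 0.2},
  {"dx": 0,"dy": 0,"dz": 0,"wx": 0,"wy": 0,"wz": 0,"jaw": 0.24},
  {"dx": 0,"dy": 0,"dz": 0,"wx": 0,"wy": 0,"wz": 0,"jaw": 0.26},
  {"dx": 0,"dy": 0,"dz": 0,"wx": 0,"wy": 0,"wz": 0,"jaw": 0.28},
], newtons=20)

```text
time: 18.45
tool_pos: [0.5434, 0.2459, 0.178]
tcp_rot: [2.129, 2.31, -0.002]
wrist_force: [-0.7, 0.3, -0.1]
width: 0.279
```

Call:
apply_moves([
  {"dx": 0,"dy": 0,"dz": 0,"wx": 0,"wy": 0,"wz": 0,"jaw": 0.34},
  {"dx": 0,"dy": 0,"dz": 0,"wx": 0,"wy": 0,"wz": 0,"jaw": 0.42},
  {"dx": 0,"dy": 0,"dz": 0,"wx": 0,"wy": 0,"wz": 0,"jaw": 0.5},
  {"dx": 0,"dy": 0,"dz": 0,"wx": 0,"wy": 0,"wz": 0,"jaw": 0.6},
])

```text
time: 18.85
tool_pos: [0.5437, 0.2464, 0.1781]
tcp_rot: [-2.13, -2.31, 0.0]
wrist_force: [-0.6, 0.2, -0.1]
width: 0.601
```

```bash
python3 - <<'E'
from h import *
info(); snap('wrist','w8');snap('side','s5');crop('s5',110,150,310,330,4,'s5c');info()
E
```

```text
t 18.85 pos [0.5437 0.2464 0.1781] tooly yaw 4.65 toolz [-1.e-04 -2.e-04 -1.e+00] F [-0.59  0.17 -0.15] w 0.601 q6 0.303
t 18.95 pos [0.5437 0.2465 0.1781] tooly yaw 4.65 toolz [-1.e-04 -1.e-04 -1.e+00] F [ 0.14 -0.11  0.44] w 0.6 q6 0.303
```

View pics/w8.png

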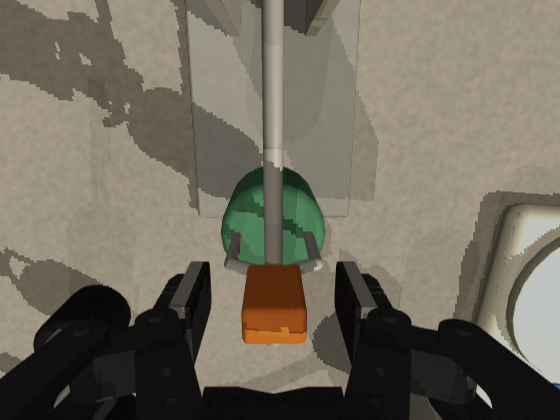

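View pics/s5c.png

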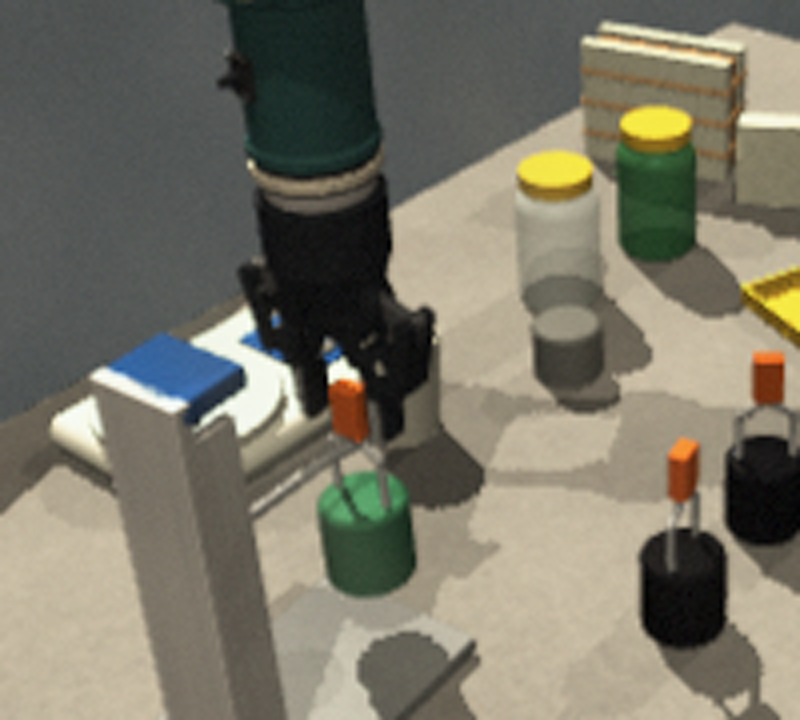

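Released: fingers stand clear on both sides of the block and the casting has not shifted. I wait, watching for motion.

Call:
apply_moves([
  {"dx": 0,"dy": 0,"dz": 0,"wx": 0,"wy": 0,"wz": 0,"jaw": 0.6},
  {"dx": 0,"dy": 0,"dz": 0,"wx": 0,"wy": 0,"wz": 0,"jaw": 0.6},
  {"dx": 0,"dy": 0,"dz": 0,"wx": 0,"wy": 0,"wz": 0,"jaw": 0.6},
  {"dx": 0,"dy": 0,"dz": 0,"wx": 0,"wy": 0,"wz": 0,"jaw": 0.6},
  {"dx": 0,"dy": 0,"dz": 0,"wx": 0,"wy": 0,"wz": 0,"jaw": 0.6},
])

```text
time: 19.45
tool_pos: [0.5437, 0.2465, 0.1782]
tcp_rot: [2.129, 2.31, 0.0]
wrist_force: [0.2, -0.4, -0.1]
width: 0.599
```

```bash
python3 - <<'E'
from h import *
prev=None
for i in range(60):
    c=cams.read_camera('wrist')
    if i%3: continue
    g=c['color'][160:350,215:335].astype(int); col=c['color'].astype(int)
    o=(col[...,0]>120)&(col[...,2]<60)&(col[...,0]>col[...,1]*1.5); o[:, :235]=0;o[:,320:]=0;o[:250]=0
    v,u=np.nonzero(o); z=c['range_z'][o]; z=np.median(z[z>0])
    print(round(bot.read_state()['time'],2),u.mean().round(2),v.mean().round(2),(z*1000).round(2))
snap('wrist','w9')
E
```

```text
19.5 273.87 326.3 125.4
19.65 273.88 326.27 125.45
19.8 273.87 326.28 125.42
19.95 273.87 326.26 125.38
20.1 273.88 326.25 125.4
20.25 273.89 326.29 125.42
20.4 273.87 326.26 125.41
20.55 273.87 326.26 125.44
20.7 273.88 326.28 125.39
20.85 273.85 326.28 125.39
21.0 273.89 326.28 125.43
21.15 273.86 326.25 125.46
21.3 273.89 326.25 125.42
21.45 273.87 326.27 125.44
21.6 273.9 326.25 125.43
21.75 273.89 326.26 125.41
21.9 273.89 326.25 125.42
22.05 273.93 326.23 125.42
22.2 273.88 326.26 125.42
22.35 273.89 326.28 125.44
```

It has been motionless to 0.05 px for 3 s. I re-grasp gently.

Call:
apply_moves([
  {"dx": 0,"dy": 0.01,"dz": 0,"wx": 0,"wy": 0,"wz": 0,"jaw": 0.5},
  {"dx": 0,"dy": 0,"dz": 0,"wx": 0,"wy": 0,"wz": 0,"jaw": 0.4},
  {"dx": 0,"dy": 0,"dz": 0,"wx": 0,"wy": 0,"wz": 0,"jaw": 0.33},
  {"dx": 0,"dy": 0,"dz": 0,"wx": 0,"wy": 0,"wz": 0,"jaw": 0.29},
  {"dx": 0,"dy": 0,"dz": 0,"wx": 0,"wy": 0,"wz": 0,"jaw": 0.27},
])

```text
time: 23.0
tool_pos: [0.544, 0.2465, 0.1782]
tcp_rot: [-2.129, -2.31, 0.0]
wrist_force: [1.1, -0.2, 0.7]
width: 0.27
```

Call:
apply_moves([
  {"dx": 0,"dy": 0,"dz": 0,"wx": 0,"wy": 0,"wz": 0,"jaw": 0.25},
  {"dx": 0,"dy": 0,"dz": 0,"wx": 0,"wy": 0,"wz": 0,"jaw": 0.22},
  {"dx": 0,"dy": 0,"dz": 0,"wx": 0,"wy": 0,"wz": 0,"jaw": 0.1},
  {"dx": 0,"dy": 0,"dz": 0,"wx": 0,"wy": 0,"wz": 0,"jaw": 0.1},
])

```text
time: 23.4
tool_pos: [0.544, 0.2466, 0.1782]
tcp_rot: [2.129, 2.31, 0.0]
wrist_force: [0.4, 0.4, 0.5]
width: 0.255
```

Call:
apply_moves([
  {"dx": 0,"dy": 0,"dz": 0,"wx": 0,"wy": 0,"wz": 0,"jaw": 0.1},
  {"dx": 0,"dy": 0,"dz": 0,"wx": 0,"wy": 0,"wz": 0,"jaw": 0.1},
], newtons=50)

```text
time: 23.6
tool_pos: [0.544, 0.2465, 0.1782]
tcp_rot: [2.129, 2.31, -0.0]
wrist_force: [-0.0, -0.8, -0.6]
width: 0.25
```

Call:
apply_moves([
  {"dx": 0,"dy": 0,"dz": -0.04,"wx": 0,"wy": 0,"wz": 0,"jaw": 0.1},
  {"dx": 0,"dy": 0,"dz": -0.08,"wx": 0,"wy": 0,"wz": 0,"jaw": 0.1},
  {"dx": 0,"dy": 0,"dz": -0.1,"wx": 0,"wy": 0,"wz": 0,"jaw": 0.1},
  {"dx": 0,"dy": 0,"dz": -0.12,"wx": 0,"wy": 0,"wz": 0,"jaw": 0.1},
  {"dx": 0,"dy": 0,"dz": -0.12,"wx": 0,"wy": 0,"wz": 0,"jaw": 0.1},
])

```text
time: 24.1
tool_pos: [0.544, 0.2465, 0.1923]
tcp_rot: [-2.129, -2.31, 0.0]
wrist_force: [0.2, 0.0, -0.7]
width: 0.247
```

```bash
python3 - <<'E'
from h import *
info(); snap('wrist','w10');info()
E
```

```text
t 24.1 pos [0.544  0.2465 0.1923] tooly yaw 4.65 toolz [-0. -0. -1.] F [ 0.18  0.   -0.66] w 0.247 q6 0.303
t 24.15 pos [0.5441 0.2466 0.193 ] tooly yaw 4.66 toolz [ 4.e-04  1.e-04 -1.e+00] F [-2.19  0.01 -0.76] w 0.249 q6 0.303
```

View pics/w10.png

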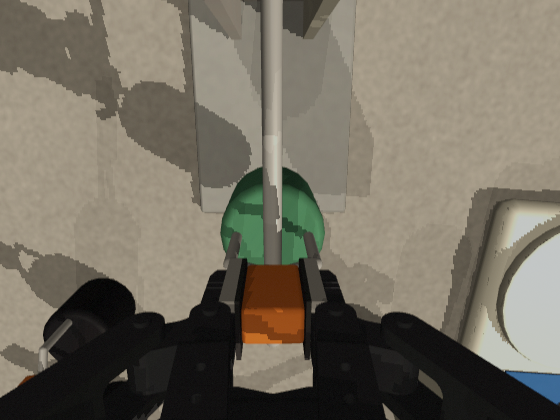

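Call:
apply_moves([
  {"dx": 0,"dy": 0,"dz": -0.1,"wx": 0,"wy": 0,"wz": 0,"jaw": 0.1},
  {"dx": 0,"dy": 0,"dz": -0.12,"wx": 0,"wy": 0,"wz": 0,"jaw": 0.1},
  {"dx": 0,"dy": 0,"dz": -0.12,"wx": 0,"wy": 0,"wz": 0,"jaw": 0.1},
  {"dx": 0,"dy": 0,"dz": -0.12,"wx": 0,"wy": 0,"wz": 0,"jaw": 0.1},
  {"dx": 0,"dy": 0,"dz": -0.12,"wx": 0,"wy": 0,"wz": 0,"jaw": 0.1},
])

```text
time: 24.65
tool_pos: [0.5439, 0.2465, 0.2095]
tcp_rot: [-2.129, -2.31, 0.0]
wrist_force: [0.6, -0.5, -2.3]
width: 0.249
```

Call:
apply_moves([
  {"dx": 0,"dy": 0,"dz": -0.12,"wx": 0,"wy": 0,"wz": 0,"jaw": 0.1},
  {"dx": 0,"dy": 0,"dz": -0.12,"wx": 0,"wy": 0,"wz": 0,"jaw": 0.1},
  {"dx": 0,"dy": 0,"dz": -0.12,"wx": 0,"wy": 0,"wz": 0,"jaw": 0.1},
  {"dx": 0,"dy": 0,"dz": -0.12,"wx": 0,"wy": 0,"wz": 0,"jaw": 0.1},
  {"dx": 0,"dy": 0,"dz": -0.12,"wx": 0,"wy": 0,"wz": 0,"jaw": 0.1},
])

```text
time: 25.15
tool_pos: [0.5439, 0.2465, 0.2274]
tcp_rot: [-2.129, -2.31, 0.001]
wrist_force: [0.7, 2.0, -5.5]
width: 0.247
```

Call:
apply_moves([
  {"dx": 0,"dy": 0,"dz": -0.1,"wx": 0,"wy": 0,"wz": 0,"jaw": 0.1},
  {"dx": 0,"dy": 0,"dz": -0.08,"wx": 0,"wy": 0,"wz": 0,"jaw": 0.1},
  {"dx": 0,"dy": 0,"dz": -0.06,"wx": 0,"wy": 0,"wz": 0,"jaw": 0.1},
  {"dx": 0,"dy": 0,"dz": -0.05,"wx": 0,"wy": 0,"wz": 0,"jaw": 0.1},
  {"dx": 0,"dy": 0,"dz": -0.05,"wx": 0,"wy": 0,"wz": 0,"jaw": 0.1},
])

```text
time: 25.65
tool_pos: [0.5438, 0.2465, 0.2374]
tcp_rot: [-2.129, -2.31, 0.001]
wrist_force: [0.6, 0.1, -5.4]
width: 0.248
```

Call:
apply_moves([
  {"dx": 0,"dy": 0,"dz": -0.05,"wx": 0,"wy": 0,"wz": 0,"jaw": 0.1},
  {"dx": 0,"dy": 0,"dz": -0.05,"wx": 0,"wy": 0,"wz": 0,"jaw": 0.1},
  {"dx": 0,"dy": 0,"dz": -0.05,"wx": 0,"wy": 0,"wz": 0,"jaw": 0.1},
  {"dx": 0,"dy": 0,"dz": -0.05,"wx": 0,"wy": 0,"wz": 0,"jaw": 0.1},
  {"dx": 0,"dy": 0,"dz": -0.05,"wx": 0,"wy": 0,"wz": 0,"jaw": 0.1},
])

```text
time: 26.15
tool_pos: [0.5438, 0.2464, 0.245]
tcp_rot: [-2.129, -2.31, 0.001]
wrist_force: [0.2, -0.1, -5.8]
width: 0.247
```

```bash
python3 - <<'E'
from h import *
info([.5437,.2465,.270]); snap('side','s6');info();crop('s6',110,150,310,330,4,'s6c')
E
```

```text
t 26.15 pos [0.5438 0.2464 0.245 ] tooly yaw 4.65 toolz [-7.e-04 -3.e-04 -1.e+00] F [ 0.16 -0.08 -5.82] w 0.247 q6 0.303
tool shift units [ 0.003 -0.003 -0.834]
t 26.2 pos [0.5439 0.2465 0.2453] tooly yaw 4.65 toolz [-3.e-04 -2.e-04 -1.e+00] F [ 1.17  0.79 -5.73] w 0.249 q6 0.303
```

View pics/s6c.png

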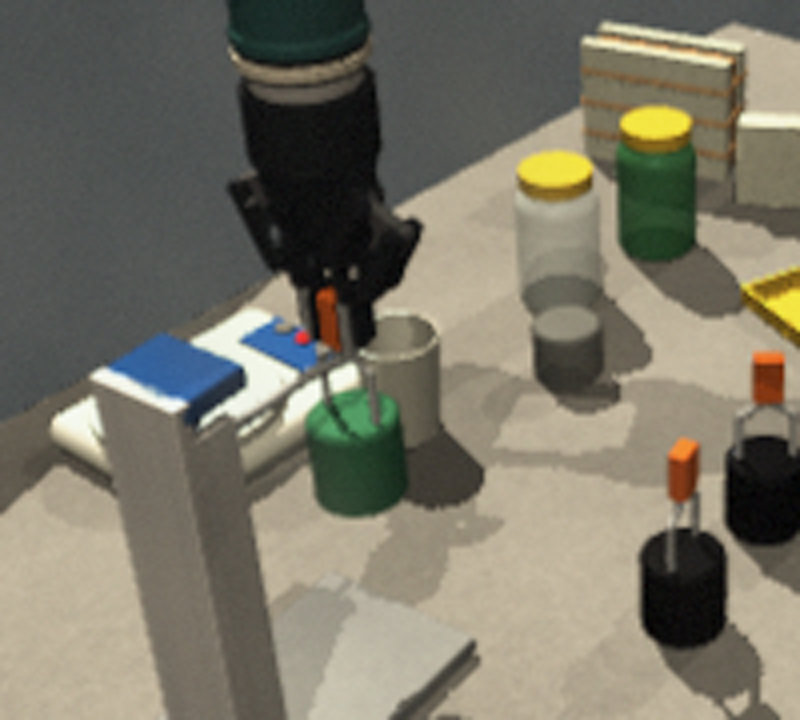

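The hook is at its top and the load is back on the gripper. I rise to the mid-gap height (TCP 0.270), then back straight out.

Call:
apply_moves([
  {"dx": 0,"dy": 0,"dz": -0.1,"wx": 0,"wy": 0,"wz": 0,"jaw": 0.1},
  {"dx": 0,"dy": 0,"dz": -0.2,"wx": 0,"wy": 0,"wz": 0,"jaw": 0.1},
  {"dx": 0,"dy": 0,"dz": -0.25,"wx": 0,"wy": 0,"wz": 0,"jaw": 0.1},
  {"dx": 0,"dy": 0,"dz": -0.2,"wx": 0,"wy": 0,"wz": 0,"jaw": 0.1},
  {"dx": 0,"dy": 0,"dz": -0.08,"wx": 0,"wy": 0,"wz": 0,"jaw": 0.1},
])

```text
time: 26.7
tool_pos: [0.5447, 0.2468, 0.2716]
tcp_rot: [2.129, 2.309, 0.003]
wrist_force: [0.1, -0.0, -5.4]
width: 0.25
```

Call:
apply_moves([
  {"dx": 0,"dy": 0,"dz": 0,"wx": 0,"wy": 0,"wz": 0,"jaw": 0.1},
  {"dx": 0,"dy": 0,"dz": 0,"wx": 0,"wy": 0,"wz": 0,"jaw": 0.1},
  {"dx": 0,"dy": 0,"dz": 0,"wx": 0,"wy": 0,"wz": 0,"jaw": 0.1},
])

```text
time: 27.0
tool_pos: [0.5437, 0.2464, 0.2695]
tcp_rot: [-2.129, -2.31, 0.001]
wrist_force: [0.1, -0.7, -5.7]
width: 0.244
```

```bash
python3 - <<'E'
from h import *
info([.5437,.2465,.270]); snap('wrist','w11');snap('side','s7');info();crop('s7',110,150,310,330,4,'s7c')
E
```

```text
t 27.0 pos [0.5437 0.2464 0.2695] tooly yaw 4.65 toolz [-7.e-04 -3.e-04 -1.e+00] F [ 0.13 -0.66 -5.72] w 0.244 q6 0.303
tool shift units [ 0.002 -0.001 -0.016]
t 27.1 pos [0.5438 0.2464 0.2695] tooly yaw 4.65 toolz [-8.e-04 -4.e-04 -1.e+00] F [-0.3   0.2  -5.33] w 0.248 q6 0.303
```

View pics/s7c.png

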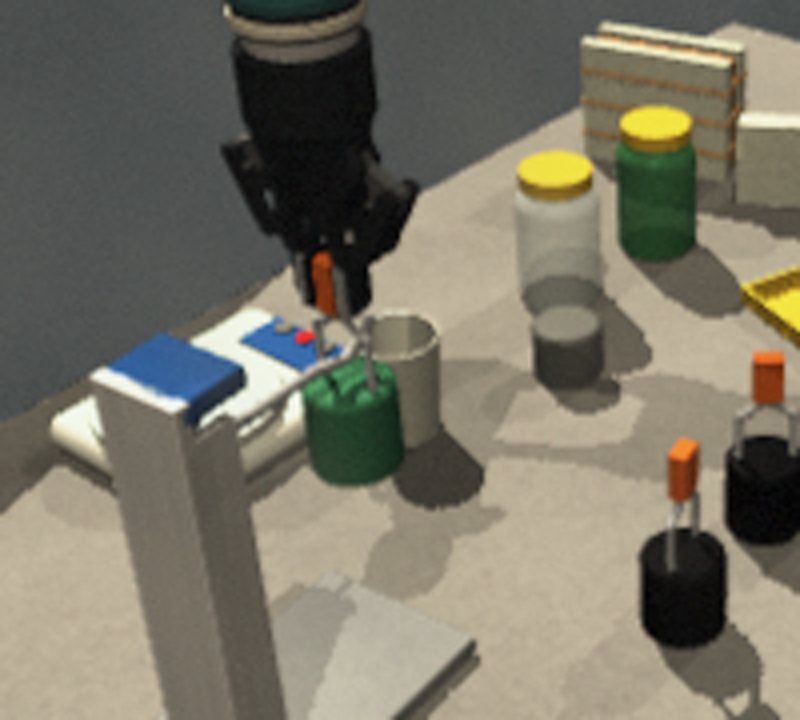

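Same picture as on entry: the loop is clear of the hook bar. I back out along the hook by 78 mm.

Call:
apply_moves([
  {"dx": -0.15,"dy": 0,"dz": 0,"wx": 0,"wy": 0,"wz": 0,"jaw": 0.1},
  {"dx": -0.25,"dy": 0,"dz": 0,"wx": 0,"wy": 0,"wz": 0,"jaw": 0.1},
  {"dx": -0.25,"dy": 0,"dz": 0,"wx": 0,"wy": 0,"wz": 0,"jaw": 0.1},
  {"dx": -0.25,"dy": 0,"dz": 0,"wx": 0,"wy": 0,"wz": 0,"jaw": 0.1},
  {"dx": -0.25,"dy": 0,"dz": 0,"wx": 0,"wy": 0,"wz": 0,"jaw": 0.1},
])

```text
time: 27.6
tool_pos: [0.5469, 0.2112, 0.27]
tcp_rot: [2.13, 2.309, -0.0]
wrist_force: [-0.3, -0.4, -5.9]
width: 0.247
```

Call:
apply_moves([
  {"dx": -0.25,"dy": 0,"dz": 0,"wx": 0,"wy": 0,"wz": 0,"jaw": 0.1},
  {"dx": -0.3,"dy": 0,"dz": 0,"wx": 0,"wy": 0,"wz": 0,"jaw": 0.1},
  {"dx": -0.3,"dy": 0,"dz": 0,"wx": 0,"wy": 0,"wz": 0,"jaw": 0.1},
  {"dx": -0.3,"dy": 0,"dz": 0,"wx": 0,"wy": 0,"wz": 0,"jaw": 0.1},
  {"dx": -0.3,"dy": 0,"dz": 0,"wx": 0,"wy": 0,"wz": 0,"jaw": 0.1},
])

```text
time: 28.1
tool_pos: [0.5504, 0.168, 0.27]
tcp_rot: [2.13, 2.31, -0.0]
wrist_force: [-0.3, -0.5, -5.4]
width: 0.248
```

Call:
apply_moves([
  {"dx": -0.5,"dy": 0,"dz": 0,"wx": 0,"wy": 0,"wz": 0,"jaw": 0.1},
  {"dx": -0.8,"dy": 0,"dz": 0,"wx": 0,"wy": 0,"wz": 0,"jaw": 0.1},
  {"dx": -0.9,"dy": 0,"dz": 0,"wx": 0,"wy": 0,"wz": 0,"jaw": 0.1},
  {"dx": -0.6,"dy": 0,"dz": 0,"wx": 0,"wy": 0,"wz": 0,"jaw": 0.1},
  {"dx": -0.2,"dy": 0,"dz": 0,"wx": 0,"wy": 0,"wz": 0,"jaw": 0.1},
])

```text
time: 28.6
tool_pos: [0.5577, 0.0766, 0.27]
tcp_rot: [2.131, 2.307, -0.001]
wrist_force: [-0.2, 0.2, -6.6]
width: 0.246
```

```bash
python3 - <<'E'
from h import *
info([.505,-.297,.270],-20); snap('wrist','w12');snap('top','t3');info()
E
```

```text
t 28.6 pos [0.5577 0.0766 0.27  ] tooly yaw 4.53 toolz [ 1.e-04 -1.e-03 -1.e+00] F [-0.23  0.21 -6.61] w 0.246 q6 0.014
tool shift units [-12.275  -2.734   0.014]
wz units (sign: tool z down => -) 4.088  world deg -24.53
t 28.7 pos [0.5577 0.0781 0.27  ] tooly yaw 4.55 toolz [ 0.e+00  2.e-04 -1.e+00] F [-0.88  0.29 -5.52] w 0.248 q6 0.015
```

View pics/w12.png

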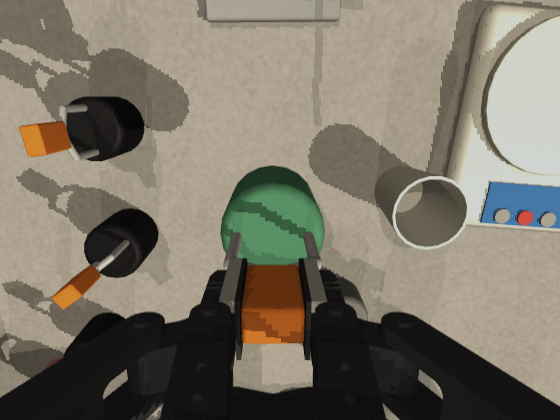

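View pics/t3.png

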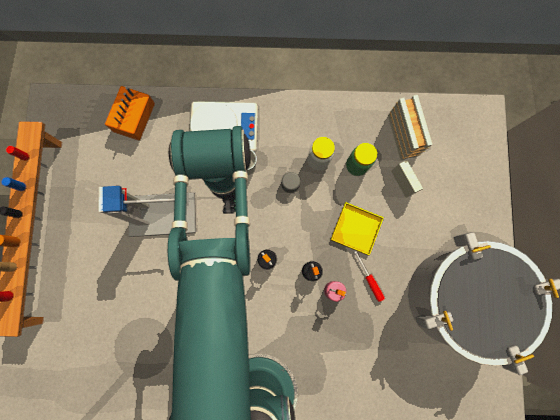

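Call:
apply_moves([
  {"dx": -0.4,"dy": -0.1,"dz": 0,"wx": 0,"wy": 0,"wz": 0,"jaw": 0.1},
  {"dx": -0.8,"dy": -0.2,"dz": 0,"wx": 0,"wy": 0,"wz": 0,"jaw": 0.1},
  {"dx": -0.9,"dy": -0.2,"dz": 0,"wx": 0,"wy": 0,"wz": 0,"jaw": 0.1},
  {"dx": -0.9,"dy": -0.2,"dz": 0,"wx": 0,"wy": 0,"wz": 0,"jaw": 0.1},
  {"dx": -0.9,"dy": -0.2,"dz": 0,"wx": 0,"wy": 0,"wz": 0,"jaw": 0.1},
])

```text
time: 29.2
tool_pos: [0.5398, -0.0403, 0.2701]
tcp_rot: [2.127, 2.312, -0.0]
wrist_force: [1.5, -0.4, -6.1]
width: 0.25
```

Call:
apply_moves([
  {"dx": -0.9,"dy": -0.2,"dz": 0,"wx": 0,"wy": 0,"wz": 0,"jaw": 0.1},
  {"dx": -0.9,"dy": -0.2,"dz": 0,"wx": 0,"wy": 0,"wz": 0,"jaw": 0.1},
  {"dx": -0.9,"dy": -0.2,"dz": 0,"wx": 0,"wy": 0,"wz": 0,"jaw": 0.1},
  {"dx": -0.9,"dy": -0.2,"dz": 0,"wx": 0,"wy": 0,"wz": 0,"jaw": 0.1},
  {"dx": -0.9,"dy": -0.2,"dz": 0,"wx": 0,"wy": 0,"wz": 0,"jaw": 0.1},
])

```text
time: 29.7
tool_pos: [0.5209, -0.1774, 0.2701]
tcp_rot: [2.128, 2.311, 0.0]
wrist_force: [0.0, 0.5, -5.5]
width: 0.246
```

Call:
apply_moves([
  {"dx": -0.9,"dy": -0.2,"dz": 0,"wx": 0,"wy": 0,"wz": 0,"jaw": 0.1},
  {"dx": -0.9,"dy": -0.2,"dz": 0,"wx": 0,"wy": 0,"wz": 0,"jaw": 0.1},
  {"dx": -0.9,"dy": -0.2,"dz": 0,"wx": 0,"wy": 0,"wz": 0,"jaw": 0.1},
  {"dx": -0.7,"dy": -0.2,"dz": 0,"wx": 0,"wy": 0,"wz": 0,"jaw": 0.1},
  {"dx": -0.35,"dy": -0.2,"dz": 0,"wx": 0,"wy": 0,"wz": 0,"jaw": 0.1},
])

```text
time: 30.2
tool_pos: [0.5002, -0.2928, 0.2699]
tcp_rot: [2.13, 2.309, -0.001]
wrist_force: [-0.1, 0.2, -5.6]
width: 0.247
```

Call:
apply_moves([
  {"dx": 0,"dy": 0,"dz": 0,"wx": 0,"wy": 0,"wz": 0,"jaw": 0.1},
  {"dx": 0,"dy": 0,"dz": 0,"wx": 0,"wy": 0,"wz": 0,"jaw": 0.1},
  {"dx": 0,"dy": 0,"dz": 0,"wx": 0,"wy": 0,"wz": 0,"jaw": 0.1},
])

```text
time: 30.5
tool_pos: [0.5007, -0.29, 0.2699]
tcp_rot: [-2.128, -2.311, -0.001]
wrist_force: [-0.3, -0.3, -6.0]
width: 0.249
```

```bash
python3 - <<'E'
from h import *
snap('wrist','w13');info([.505,-.297,.121])
E
```

```text
t 30.55 pos [ 0.5008 -0.29    0.27  ] tooly yaw 4.73 toolz [ 2.e-04  6.e-04 -1.e+00] F [-0.51 -0.79 -5.24] w 0.247 q6 -0.651
tool shift units [-0.246  0.12   4.967]
```

View pics/w13.png

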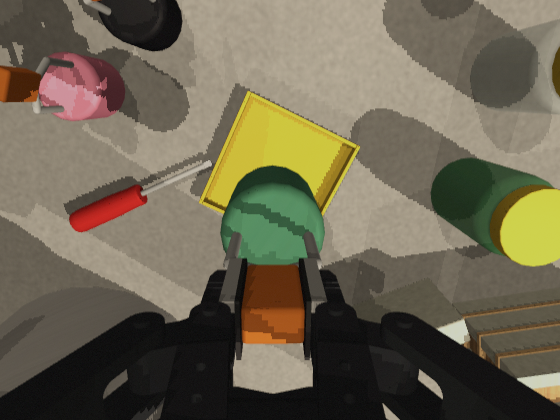

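```bash
python3 - <<'E'
from h import *
c=ld('w13')
a,b,d=[wray(c,u,v,.018) for u,v in[(359,148),(201,204),(247,92)]]
print(a,b,d,(a+b)/2,np.linalg.norm(a-d),np.linalg.norm(b-d))
m=(a+b)/2
info([m[0],m[1],.121])
E
```

```text
[ 0.58841518 -0.26049865  0.018     ] [ 0.42559853 -0.33472735  0.018     ] [ 0.46840349 -0.21422554  0.018     ] [ 0.50700686 -0.297613    0.018     ] 0.12862351061212732 0.12787866619889263
t 30.55 pos [ 0.5008 -0.29    0.27  ] tooly yaw 4.73 toolz [ 2.e-04  6.e-04 -1.e+00] F [-0.51 -0.79 -5.24] w 0.247 q6 -0.651
tool shift units [-0.271  0.185  4.967]
```

Both cameras agree on the tray centre (0.506, -0.297), with 128 mm sides measured against 130 mm given. Descending.

Call:
apply_moves([
  {"dx": -0.26,"dy": 0.15,"dz": 0.3,"wx": 0,"wy": 0,"wz": 0,"jaw": 0.1},
  {"dx": 0,"dy": 0,"dz": 0.6,"wx": 0,"wy": 0,"wz": 0,"jaw": 0.1},
  {"dx": 0,"dy": 0,"dz": 0.7,"wx": 0,"wy": 0,"wz": 0,"jaw": 0.1},
  {"dx": 0,"dy": 0,"dz": 0.7,"wx": 0,"wy": 0,"wz": 0,"jaw": 0.1},
  {"dx": 0,"dy": 0,"dz": 0.6,"wx": 0,"wy": 0,"wz": 0,"jaw": 0.1},
])

```text
time: 31.05
tool_pos: [0.5056, -0.2983, 0.181]
tcp_rot: [-2.128, -2.31, 0.0]
wrist_force: [-0.3, 0.5, -6.3]
width: 0.246
```

Call:
apply_moves([
  {"dx": 0,"dy": 0,"dz": 0.5,"wx": 0,"wy": 0,"wz": 0,"jaw": 0.1},
  {"dx": 0,"dy": 0,"dz": 0.4,"wx": 0,"wy": 0,"wz": 0,"jaw": 0.1},
  {"dx": 0,"dy": 0,"dz": 0.3,"wx": 0,"wy": 0,"wz": 0,"jaw": 0.1},
  {"dx": 0,"dy": 0,"dz": 0.2,"wx": 0,"wy": 0,"wz": 0,"jaw": 0.1},
  {"dx": 0,"dy": 0,"dz": 0.15,"wx": 0,"wy": 0,"wz": 0,"jaw": 0.1},
])

```text
time: 31.55
tool_pos: [0.5059, -0.2988, 0.1364]
tcp_rot: [2.129, 2.309, 0.0]
wrist_force: [0.2, 0.3, -5.9]
width: 0.25
```

Call:
apply_moves([
  {"dx": 0,"dy": 0,"dz": 0,"wx": 0,"wy": 0,"wz": 0,"jaw": 0.1},
  {"dx": 0,"dy": 0,"dz": 0,"wx": 0,"wy": 0,"wz": 0,"jaw": 0.1},
  {"dx": 0,"dy": 0,"dz": 0,"wx": 0,"wy": 0,"wz": 0,"jaw": 0.1},
])

```text
time: 31.85
tool_pos: [0.5061, -0.299, 0.1373]
tcp_rot: [2.128, 2.309, 0.0]
wrist_force: [-0.5, -0.1, -6.1]
width: 0.249
```

```bash
python3 - <<'E'
from h import *
snap('wrist','w14');info([.506,-.297,.120])
E
```

```text
t 31.9 pos [ 0.5061 -0.299   0.1373] tooly yaw 4.65 toolz [ 1.2e-03 -8.0e-04 -1.0e+00] F [ 0.43 -0.02 -6.24] w 0.248 q6 -0.657
tool shift units [0.067 0.003 0.577]
```

View pics/w14.png

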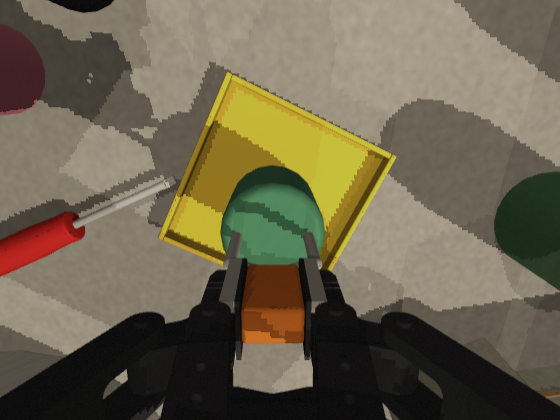

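The casting is inside the walls. I go on down slowly to contact.

Call:
apply_moves([
  {"dx": 0.05,"dy": 0,"dz": 0.1,"wx": 0,"wy": 0,"wz": 0,"jaw": 0.1},
  {"dx": 0,"dy": 0,"dz": 0.1,"wx": 0,"wy": 0,"wz": 0,"jaw": 0.1},
  {"dx": 0,"dy": 0,"dz": 0.1,"wx": 0,"wy": 0,"wz": 0,"jaw": 0.1},
  {"dx": 0,"dy": 0,"dz": 0.07,"wx": 0,"wy": 0,"wz": 0,"jaw": 0.1},
  {"dx": 0,"dy": 0,"dz": 0.05,"wx": 0,"wy": 0,"wz": 0,"jaw": 0.1},
])

```text
time: 32.4
tool_pos: [0.5053, -0.297, 0.1234]
tcp_rot: [-2.129, -2.309, 0.0]
wrist_force: [-1.0, 0.0, -6.0]
width: 0.244
```

Call:
apply_moves([
  {"dx": 0,"dy": 0,"dz": 0.04,"wx": 0,"wy": 0,"wz": 0,"jaw": 0.1},
  {"dx": 0,"dy": 0,"dz": 0.03,"wx": 0,"wy": 0,"wz": 0,"jaw": 0.1},
  {"dx": 0,"dy": 0,"dz": 0,"wx": 0,"wy": 0,"wz": 0,"jaw": 0.1},
])

```text
time: 32.7
tool_pos: [0.5054, -0.2972, 0.1217]
tcp_rot: [-2.129, -2.31, 0.0]
wrist_force: [0.0, 0.7, -6.5]
width: 0.249
```

```bash
python3 - <<'E'
from h import *
f=[]
for i in range(4): cams.read_camera('wrist'); f.append(bot.read_state()['wrist_force'])
print(np.mean(f,0)); info([.506,-.297,.120])
E
```

```text
[ 0.10173528 -0.12389821 -6.20563622]
t 32.9 pos [ 0.5056 -0.2972  0.1219] tooly yaw 4.65 toolz [ 2.e-04 -2.e-04 -1.e+00] F [ 0.34  0.21 -6.13] w 0.25 q6 -0.655
tool shift units [0.006 0.015 0.064]
```

Call:
apply_moves([
  {"dx": 0,"dy": 0,"dz": 0.02,"wx": 0,"wy": 0,"wz": 0,"jaw": 0.1},
  {"dx": 0,"dy": 0,"dz": 0.02,"wx": 0,"wy": 0,"wz": 0,"jaw": 0.1},
  {"dx": 0,"dy": 0,"dz": 0,"wx": 0,"wy": 0,"wz": 0,"jaw": 0.1},
  {"dx": 0,"dy": 0,"dz": 0,"wx": 0,"wy": 0,"wz": 0,"jaw": 0.1},
])

```text
time: 33.3
tool_pos: [0.5054, -0.2971, 0.1206]
tcp_rot: [-2.129, -2.31, 0.0]
wrist_force: [0.5, -0.8, -6.3]
width: 0.25
```

Call:
apply_moves([
  {"dx": 0,"dy": 0,"dz": 0.02,"wx": 0,"wy": 0,"wz": 0,"jaw": 0.1},
  {"dx": 0,"dy": 0,"dz": 0,"wx": 0,"wy": 0,"wz": 0,"jaw": 0.1},
  {"dx": 0,"dy": 0,"dz": 0,"wx": 0,"wy": 0,"wz": 0,"jaw": 0.1},
])

```text
time: 33.6
tool_pos: [0.5054, -0.2971, 0.1199]
tcp_rot: [-2.129, -2.31, 0.0]
wrist_force: [0.6, -0.5, -6.3]
width: 0.249
```

```bash
python3 - <<'E'
from h import *
f=[]
for i in range(4): cams.read_camera('wrist'); f.append(bot.read_state()['wrist_force'])
print(np.mean(f,0)); info([.506,-.297,.120])
E
```

```text
[ 0.19725522  0.04477627 -5.54384027]
t 33.8 pos [ 0.5055 -0.2972  0.12  ] tooly yaw 4.65 toolz [ 0.  0. -1.] F [ 0.43  1.02 -5.51] w 0.25 q6 -0.655
tool shift units [0.004 0.018 0.   ]
```

Contact is near. Small steps.

Call:
apply_moves([
  {"dx": 0,"dy": 0,"dz": 0.02,"wx": 0,"wy": 0,"wz": 0,"jaw": 0.1},
  {"dx": 0,"dy": 0,"dz": 0,"wx": 0,"wy": 0,"wz": 0,"jaw": 0.1},
  {"dx": 0,"dy": 0,"dz": 0,"wx": 0,"wy": 0,"wz": 0,"jaw": 0.1},
])

```text
time: 34.1
tool_pos: [0.5056, -0.2973, 0.1196]
tcp_rot: [2.129, 2.31, 0.0]
wrist_force: [0.3, -0.1, -5.4]
width: 0.248
```

Call:
apply_moves([
  {"dx": 0,"dy": 0,"dz": 0.02,"wx": 0,"wy": 0,"wz": 0,"jaw": 0.1},
  {"dx": 0,"dy": 0,"dz": 0,"wx": 0,"wy": 0,"wz": 0,"jaw": 0.1},
  {"dx": 0,"dy": 0,"dz": 0,"wx": 0,"wy": 0,"wz": 0,"jaw": 0.1},
])

```text
time: 34.4
tool_pos: [0.5057, -0.2974, 0.1195]
tcp_rot: [2.129, 2.309, -0.0]
wrist_force: [-1.5, -0.2, -0.2]
width: 0.248
```

```bash
python3 - <<'E'
from h import *
f=[]
for i in range(4): cams.read_camera('wrist'); f.append(bot.read_state()['wrist_force'])
print(np.mean(f,0)); info([.506,-.297,.120])
E
```

```text
[-1.9364046  -0.10602762  2.04719641]
t 34.6 pos [ 0.5057 -0.2975  0.1195] tooly yaw 4.65 toolz [ 5.e-04 -6.e-04 -1.e+00] F [-2.3   0.01  2.84] w 0.25 q6 -0.655
tool shift units [ 0.014  0.013 -0.018]
```

It now stands on the tray floor (Fz +2 N). I open and withdraw straight up.

Call:
apply_moves([
  {"dx": 0,"dy": 0,"dz": -0.01,"wx": 0,"wy": 0,"wz": 0,"jaw": 0.22},
  {"dx": 0,"dy": 0,"dz": 0,"wx": 0,"wy": 0,"wz": 0,"jaw": 0.27},
  {"dx": 0,"dy": 0,"dz": 0,"wx": 0,"wy": 0,"wz": 0,"jaw": 0.35},
  {"dx": 0,"dy": 0,"dz": 0,"wx": 0,"wy": 0,"wz": 0,"jaw": 0.5},
  {"dx": 0,"dy": 0,"dz": 0,"wx": 0,"wy": 0,"wz": 0,"jaw": 0.6},
], newtons=20)

```text
time: 35.1
tool_pos: [0.5057, -0.2972, 0.1191]
tcp_rot: [2.129, 2.31, 0.0]
wrist_force: [0.3, -0.9, 0.1]
width: 0.599
```

Call:
apply_moves([
  {"dx": 0,"dy": 0,"dz": -0.2,"wx": 0,"wy": 0,"wz": 0,"jaw": 0.6},
  {"dx": 0,"dy": 0,"dz": -0.5,"wx": 0,"wy": 0,"wz": 0,"jaw": 0.6},
  {"dx": 0,"dy": 0,"dz": -0.8,"wx": 0,"wy": 0,"wz": 0,"jaw": 0.6},
  {"dx": 0,"dy": 0,"dz": -1,"wx": 0,"wy": 0,"wz": 0,"jaw": 0.6},
  {"dx": 0,"dy": 0,"dz": -1,"wx": 0,"wy": 0,"wz": 0,"jaw": 0.6},
])

```text
time: 35.6
tool_pos: [0.5056, -0.2972, 0.2264]
tcp_rot: [2.129, 2.309, 0.0]
wrist_force: [0.0, -0.1, -0.8]
width: 0.598
```

Call:
apply_moves([
  {"dx": 0,"dy": 0,"dz": -1,"wx": 0,"wy": 0,"wz": 0,"jaw": 0.6},
  {"dx": 0,"dy": 0,"dz": -1,"wx": 0,"wy": 0,"wz": 0,"jaw": 0.6},
  {"dx": 0,"dy": 0,"dz": -0.5,"wx": 0,"wy": 0,"wz": 0,"jaw": 0.6},
  {"dx": 0,"dy": 0,"dz": 0,"wx": 0,"wy": 0,"wz": 0,"jaw": 0.6},
  {"dx": 0,"dy": 0,"dz": 0,"wx": 0,"wy": 0,"wz": 0,"jaw": 0.6},
])

```text
time: 36.1
tool_pos: [0.5052, -0.297, 0.2987]
tcp_rot: [-2.129, -2.309, 0.0]
wrist_force: [-0.6, -0.1, 0.0]
width: 0.6
```

```bash
python3 - <<'E'
from h import *
info();snap('wrist','w15');snap('side','s8');snap('top','t4')
a=cv2.imread('pics/w15.png');b=cv2.imread('pics/s8.png');cv2.imwrite('pics/f.png',np.hstack([cv2.resize(a,(400,300)),cv2.resize(b,(400,300))]))
E
```

```text
t 36.1 pos [ 0.5052 -0.297   0.2987] tooly yaw 4.65 toolz [-3.e-04  2.e-04 -1.e+00] F [-0.57 -0.05  0.03] w 0.6 q6 -0.655
```

View pics/f.png

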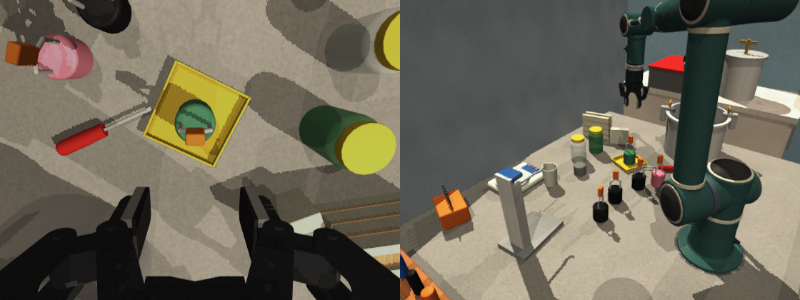

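View pics/t4.png

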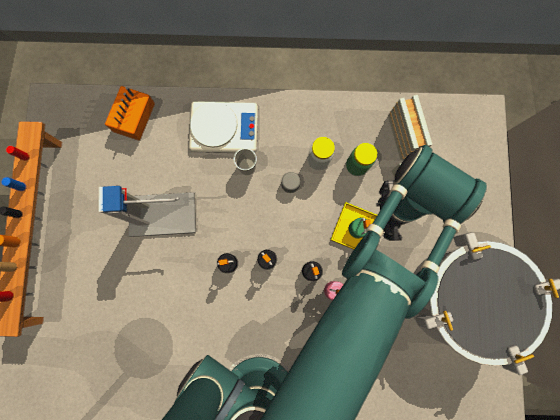

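The casting stands upright inside the tray (wrist view ~(195,125) of the reduced image). The hook is back at the top, the bystanders are unmoved and the gripper is clear.

```bash
python3 - <<'E'
from h import *
print(job.finish_job())
E
```

```text
the job is handed in; nothing more can be done
None
```

I hung the green casting on the hook, left it hanging free, then unhooked it and set it down in the tray. The job was handed in at about 36 s, with no verdict reported back.

- **Hanging:** I lowered it until the wrist force was about 0.0 to 0.2 N. The hook had sunk 66 mm, about 5.9 N, which agrees with the lifted weight of about 6.0 N. The pictures taken just before and just after I let go show no visible shift.
- **Hanging free:** It hung untouched for about 4 s. I tracked it for 3 s of that and it stayed still to about 0.05 pixel.
- **Unhooking:** I raised it at about 36 mm/s, slowing to 15 mm/s near the top of the hook's travel, lifted the bail clear and backed straight out along the arm.
- **Placing:** It touched down with about 2 N and I let go.

The last pictures show it upright near the tray centre, inside the walls, with the hook back at the top, nothing else moved and the gripper clear above.

**Deviation:** While trimming the balance before letting go, sideways forces on the bail briefly reached about 3.5 N on average (single readings near 3.8 N). A residue of about 1 N along the hook arm was still there in the last averaged check before release.

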